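# Put the clay cutters away in their rack under the bench lamp

## Task

The bench lamp stands over the cutter rack: take its knob and swing the lamp arm well clear of the rack, out over the banding wheel, then put each cutter or stamp that is lying out on the worktop flat into its own pocket of the rack (the pocket made to its size and shape, with its outline on the floor behind it). When all of them are in, fold the rack's sprung cover down and press its front edge until the catch holds it shut, and last swing the lamp back over the middle of the closed cover. Leave the other things on the worktop where they are.

Things in the scene. Friction and masses are not known exactly. Their poses are not given: they have to be found in the camera images.
- rack_mid (a point): Middle of the cutter rack, a pale wooden rack 260 mm long (its y) and 138 mm deep (its x), fixed to the worktop; this point is at the top of the closed cover, 80 mm above the worktop. Axes: z up, x to the back of the rack, y along the row of pockets to the end where the lamp post stands. Floor 6 mm thick; end walls 72 mm high, back wall 40 mm high, 8 mm thick; the front is open.
- slot_stamp (a point): Centre of the floor of the stamp's pocket (40 mm square, next to the lamp; a dark disc on the floor behind it), 6 mm above the worktop. Axes as the rack's. All pockets lie in a row, 87 mm in front of the back wall's inner face; each is ringed by lips 6 mm high above the floor, 3 mm wider all round than what belongs in it. Order from the lamp end: stamp, square, small ring, large ring.
- slot_square (a point): Centre of the floor of the square cutter's pocket (48 mm square; a square outline behind it). Axes as the rack's; the cutter lies with its sides along them.
- slot_small (a point): Centre of the floor of the small ring cutter's pocket (53 mm square; a small ring outline behind it). Axes as the rack's.
- slot_large (a point): Centre of the floor of the large ring cutter's pocket (73 mm square, farthest from the lamp; a large ring outline behind it). Axes as the rack's.
- stamp_mid (a point): Wooden stamp, a turned seal standing upright, 62 mm high: foot 33 mm across up to 22 mm, waist 18 mm, round head 28 mm across from 34 mm to 62 mm height. Point half-way up (31 mm above its foot); z up. Grasp it by the head.
- square_cutter_mid (a point): Square steel clay cutter, an open frame 42 x 42 mm, 24 mm high. Point at its centre, half-way up; x and y square to its sides.
- ring_small_mid (a point): Small steel ring cutter, 47 mm across, 18 mm high, lying flat. Point at its centre, half-way up.
- ring_large_mid (a point): Large steel ring cutter, 67 mm across, 22 mm high, lying flat. Point at its centre, half-way up.
- rack_cover (a joint): Angle of the rack's flat wooden cover (rad): 0 flat and shut, 1.7 wide open, standing up behind the pockets. A light spring (about 1 N at the front edge) pushes it open. In the last few mm of closing a spring catch at each end snaps (about 5 N in all at the front edge) and then holds it at under 0.04; let go before that, it flies open again.
- cover_hinge (a point): Middle of the cover's hinge, at the back of the rack, 76 mm above the worktop. Axes as the rack's; the cover turns about y, front edge going up and back. It is 258 mm wide and 6 mm thick, reaches 139 mm from the hinge; upper face 4 mm off the axis, a round bead along the front edge 8 mm off. Wide open its top edge is 214 mm above the worktop, and there is free room behind it.
- cover_press (a point): A good point to press: on the cover's upper face, 125 mm from the hinge and 60 mm from the middle towards the lamp.
- cover_knob (a point): Middle of the small round knob on the cover's upper face, 116 mm from the hinge: 18 mm across, standing 17 mm above the face. Pulling it up with 5 N or so frees the catch again.
- lamp_arm (a joint): Angle of the lamp arm about its upright post (rad): 0 when the arm points along the lamp's -y (roughly along the rack, lamp over the rack), growing as it swings counter-clockwise seen from above, to the back over the banding wheel; range -0.4 to 1.7. It stays where it is left; about 1 N pushed sideways at the knob moves it.
- lamp_knob (a point): Grip centre of the black knob on top of the lamp's white round shade (100 mm across, underside 229 mm above the worktop): an upright round knob 22 mm thick from 263 mm to 301 mm height, this point at 283 mm, on the shade's axis, 195 mm from the pivot.
- lamp_pivot (a point): Pivot of the lamp arm, at the top of its upright post (18 mm thick, on a round foot 72 mm across, fixed), 251 mm above the worktop.
- rib: Bystander: wooden rib, 58 x 109 x 8 mm, lying flat behind the rack. Origin under its centre.
- kidney: Bystander: red rubber kidney, 52 x 100 x 8 mm, lying flat to the right of the small vice. Origin under its centre.
- tool: Bystander: small blue plastic scraper, 14 x 100 x 8 mm, lying at the back left. Origin under its centre.

How it is judged (in metres and radians):
On the way, in this order (a step that is already met when the one before it is completed fails the run):
1. the lamp has been swung clear of the rack (knob at least 170 mm from the rack's middle, seen from above) (horizontal distance between lamp_knob and rack_mid above 0.17 m), for 0.2 s.
2. every cutter and stamp that is present lies in its own pocket, the cover still open (horizontal distance between ring_large_mid and slot_large below 0.009 m and z of ring_large_mid in the frame of slot_large below 0.015 m and angle between each of ring_large_mid, ring_small_mid, square_cutter_mid, stamp_mid's own z axis and vertical below 0.12 rad and horizontal distance between ring_small_mid and slot_small below 0.009 m and z of ring_small_mid in the frame of slot_small below 0.013 m and horizontal distance between square_cutter_mid and slot_square below 0.009 m and z of square_cutter_mid in the frame of slot_square below 0.016 m and horizontal distance between stamp_mid and slot_stamp below 0.009 m and z of stamp_mid in the frame of slot_stamp below 0.035 m and value of joint rack_cover above 1 rad), for 0.2 s.
3. the cover is down and held by its catch (value of joint rack_cover below 0.05 rad), for 0.3 s.
4. the lamp is back over the middle of the rack (horizontal distance between lamp_knob and rack_mid below 0.04 m), for 0.2 s.
At the end, for the whole second after the job is handed in: every cutter and stamp present lies flat in its own pocket (centre within 9 mm of the pocket's, no more than 4 mm above its floor), the cover is held shut by its catch (joint under 0.05), and the lamp is at rest with its knob within 40 mm of the rack's middle, seen from above (horizontal distance between ring_large_mid and slot_large below 0.009 m and z of ring_large_mid in the frame of slot_large below 0.015 m and angle between each of ring_large_mid, ring_small_mid, square_cutter_mid, stamp_mid's own z axis and vertical below 0.12 rad and horizontal distance between ring_small_mid and slot_small below 0.009 m and z of ring_small_mid in the frame of slot_small below 0.013 m and horizontal distance between square_cutter_mid and slot_square below 0.009 m and z of square_cutter_mid in the frame of slot_square below 0.016 m and horizontal distance between stamp_mid and slot_stamp below 0.009 m and z of stamp_mid in the frame of slot_stamp below 0.035 m and value of joint rack_cover below 0.05 rad and horizontal distance between lamp_knob and rack_mid below 0.04 m and velocity of joint lamp_arm below 0.05 rad/s); the robot touches nothing.
It fails at once if the rib, the kidney or the blue scraper is shifted more than 25 mm (distance of any of rib, kidney, tool from where it was at the start of the episode above 0.025 m).
Of ring_large, ring_small, stamp, square_cutter only 2 to 4 are there at a start; the rules pass over those that are not, and their reading is None.
At some moment in a run one of ring_large, ring_small, square_cutter may be knocked a few centimetres aside while the robot is not near it.
It also fails if it takes over 210 s, if anything falls off the work surface, if the arm or the gripper's body presses on something with over 40 N, if the wrist force passes 120 N, or if a joint passes its speed limit or range.

## Robot

A 7-joint arm with a two-finger parallel gripper is mounted at the origin on a cart in front of the work surface, level with it; the furniture and walls round the work are solid. World frame = base frame: x ahead of the robot, y to its left, z up, the work surface at z = 0. Lengths are in m, angles in degrees, forces in N, time in s.
With the tool pointing down it reaches from about 0.425 to 0.875 m from the base axis. Payload 4.7 kg.
Tool frame: the origin (TCP) lies at the very end of the fingers, on their centre line; the grasp point (between the pads) lies 19 mm behind it; z points along the fingers, y is the line along which they close (so a half turn about z gives the same grasp; the last joint's range is limited). The gripper opens to 87 mm and grips with 3 to 60 N. Pads are 19 mm wide; open, the fingers measure 117 mm over their backs; the gripper's body (75 mm by 190 mm) begins 51 mm behind the grasp point.
Start: joints at [-73.218, 18.392, -4.016, 83.108, 1.295, 78.541, -3.26], TCP at [0.179, 0.625, 0.223] pointing down, gripper open.
Joint ranges: [-163.93, 163.93], [-17.29, 119.83], [-79.2, 71.16], [3.27, 140.29], [-89.18, 269.18], [5.43, 117.66], [-154.24, 154.24]. Speed limits (degrees/s): [147.25, 147.25, 180, 180, 180, 180, 180].

## Interface

Orientations are given as [roll, pitch, yaw] about the fixed x, y, z axes, in that order (R = Rz(yaw) Ry(pitch) Rx(roll)).
In Python, from cell import get_obs, eyes, env gives the robot as it stands.
- The arm moves only by the tool servo_tool, never from a script. Its argument "series" is a list that holds one entry, the list of rows, each a list of 7 numbers: the shift along the tool's x, y, z in units of 300 mm (1.0 is 300 mm), then the turn, a rotation vector about the tool's x, y, z in units of pi rad (1.0 is pi rad), then the opening, from 0 (shut) to 1 (fully open). In form: [[[tx, ty, tz, wx, wy, wz, gripper], ...]]. A call has 1 to 12 rows; each row is the pose to reach, as a shift and turn from the pose commanded when the call began, along the tool's axes at that moment, turning the shorter way round; what a row does not reach only later rows make up. A row lasts 1/12 s, in which the tool goes at most 41.7 mm and 7.16 degrees, less where a joint would pass 70% of its speed; a pose out of reach is approached as far as the arm can. A call with a number of a shift or a turn outside -1 to 1 is refused whole. A call with a gripper value outside its range is refused whole. The fingers move at their own pace and stop on an object; "grip_force" is the grip in N (left out, the last holds). Time passes only in rows, so rows that repeat a pose let the fingers close. It gives the time, the measured TCP pose, the force, the opening and the grip force at its end, in the units of the state.
- get_obs(): the state, without advancing time (a new reading comes with each control period).
- eyes.read_camera(name): name is "scene" or "top"; returns a dict with "frame" (480x640x3 uint8, red, green, blue), "depth" (480x640 float32, m along the optical axis (not along the pixel's ray), 0 where there is no reading), "fx", "fy", "cx", "cy" (pixels), "origin" and "rotation" of the camera in the world. Camera axes: x right, y down, z forward; pixel columns grow to the right and rows downward; lengths in m; the calibration is good to about 2 mm. A picture is of the moment at which its call begins.
- env.sign_off(): hands the job in; it is judged then, once.
The state is a dict: "time_s": time; "qpos": joint angles; "joint_velocities": joint speeds; "effort": joint torques, N m; "tool_pos": TCP position; "tool_rot": TCP orientation; "force": force on the tool from outside, world axes, zero at the start; "wrist_torque": the same for the moment, N m; "grip_width": finger opening in m; "grasp_force": force on a finger pad.
Only numpy, scipy, OpenCV 4.12 (cv2) and the standard library are available. Lean on these libraries where they do the work, as an engineer would, in place of code of your own. Each camera call takes 0.05 s, during which the arm holds its last target. There are 200 camera calls.

## Working session

There is one attempt and no reset: what is moved stays moved. The work goes in short steps, Python scripts to look and compute and a tool call to move; the robot and the scene stay as the last step left them, time stands still between calls to the robot, and variables do not carry over. Pictures are saved under pics/ and viewed, at most 15 in all, crops included, and the job is handed in when it is done.

Besides the shell and the picture viewer there is one more tool, called after "Call:" as name([rows], argument=value, ...), one row to a line, values as JSON. servo_tool: Moves the arm, as the interface text tells. Shifts and turns lie within -1 to 1; 1 stands for 300 mm of shift or pi rad of turn. Its arguments: {"type":"object","properties":{"series":{"type":"array"},"grip_force":{"type":"number"}},"required":["series"]}

```bash
mkdir -p pics; ls; cat > h.py <<'E'
import numpy as np, cv2
from cell import get_obs, eyes, env
def cam(n,save=None):
    c=eyes.read_camera(n); c['o']=np.array(c['origin']);c['R']=np.array(c['rotation'])
    if save: cv2.imwrite('pics/'+save,cv2.cvtColor(c['frame'],cv2.COLOR_RGB2BGR))
    return c
def ray(c,u,v,z):
    d=c['R']@np.array([(u-c['cx'])/c['fx'],(v-c['cy'])/c['fy'],1.]); return c['o']+d*(z-c['o'][2])/d[2]
def pts(c):
    v,u=np.mgrid[0:480,0:640]; D=c['depth']
    P=np.stack([(u-c['cx'])/c['fx']*D,(v-c['cy'])/c['fy']*D,D],-1)@c['R'].T+c['o']; P[D==0]=np.nan; return P
E
python3 - <<'E'
from h import *
for n in('scene','top'):
    c=cam(n,n+'0.png'); print(n,c['fx'],c['cx'],c['cy'],c['o'].round(3),c['R'].round(3).tolist())
    np.savez(n+'0.npz',**{k:c[k] for k in('frame','depth','o','R','fx','fy','cx','cy')})
print(get_obs())
E
```

```text
pics
scene 548.6012877969648 320.302842213828 233.97614366135957 [-0.054  0.957  0.97 ] [-125.117, 0.803, -149.243]
top 547.1190585138937 312.7071450335924 229.539346788967 [0.226 0.059 1.33 ] [-164.771, 0.101, -100.128]
{'time_s': 0.1, 'qpos': array([-73.21917247,  18.43547243,  -4.01562947,  83.16623136,
         1.29662374,  78.5397147 ,  -3.25999562]), 'joint_velocities': array([-0.10118115, -0.07732985,  0.00528376, -0.13095732, -0.00013738,
        0.04197466, -0.01930856]), 'effort': array([-3.56264773e-04, -4.92574489e+01, -4.06102845e-01, -3.13396525e+01,
       -6.42971951e-02,  3.94211628e-02,  5.22890139e-05]), 'tool_pos': array([0.17879455, 0.6244329 , 0.22157814]), 'tool_rot': array([-1.79903900e+02,  6.85652369e-03,  1.64029157e+02]), 'force': array([-0.06531771,  0.68496917,  0.78319943]), 'wrist_torque': array([-0.01510954,  0.00095718,  0.01428218]), 'grasp_force': 0.0, 'grip_width': 0.0870650548859675}
```

```bash
sed -i "s/c\['R'\]=np.array(c\['rotation'\])/c['R']=Rot.from_euler('xyz',c['rotation'],degrees=True).as_matrix()/; s/^import numpy as np, cv2/import numpy as np, cv2\nfrom scipy.spatial.transform import Rotation as Rot/" h.py; head -5 h.py
```

```text
import numpy as np, cv2
from scipy.spatial.transform import Rotation as Rot
from cell import get_obs, eyes, env
def cam(n,save=None):
    c=eyes.read_camera(n); c['o']=np.array(c['origin']);c['R']=Rot.from_euler('xyz',c['rotation'],degrees=True).as_matrix()
```

View pics/scene0.png

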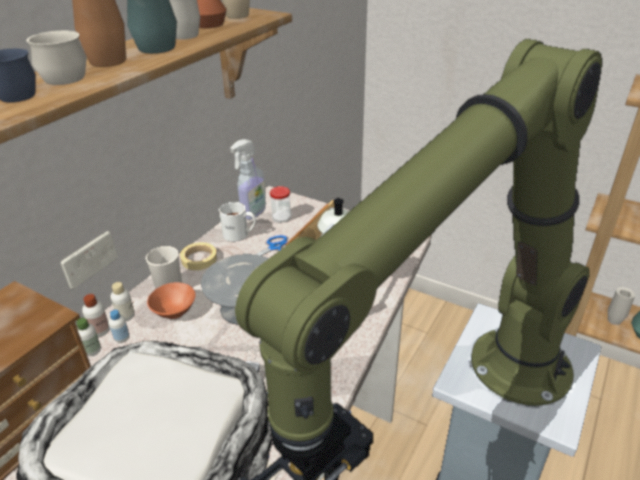

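View pics/top0.png

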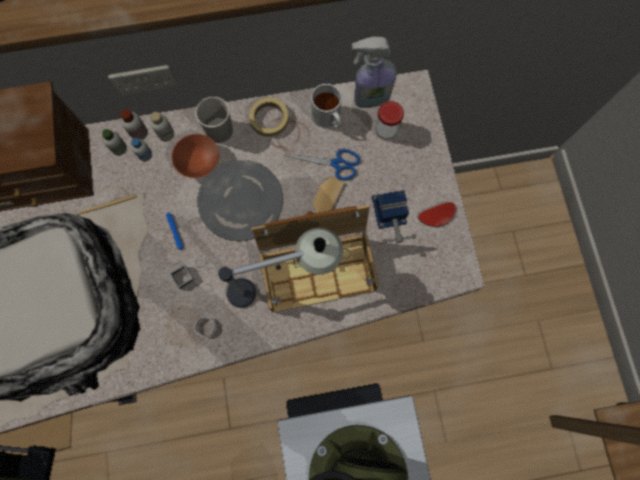

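```bash
python3 - <<'E'
from h import *
c=cam('top'); P=pts(c)
def at(u,v): print((u,v),P[v,u].round(3), 'z0',ray(c,u,v,0)[:2].round(3))
for p in [(183,277),(208,327),(320,243),(226,274),(240,293),(300,300),(327,290),(355,283),(270,303),(372,290),(255,235),(366,212),(380,200),(173,230),(437,214),(328,195),(240,195),(60,400),(100,300),(410,330)]: at(*p)
f=cv2.cvtColor(c['frame'],cv2.COLOR_RGB2BGR)
cv2.imwrite('pics/crop1.png',cv2.resize(f[180:360,140:460],(800,450),interpolation=cv2.INTER_CUBIC))
E
```

```text
(183, 277) [ 0.52   0.333 -0.001] z0 [0.52  0.333]
(208, 327) [0.388 0.288 0.002] z0 [0.388 0.288]
(320, 243) [0.472 0.002 0.302] z0 [ 0.545 -0.014]
(226, 274) [0.453 0.195 0.261] z0 [0.508 0.228]
(240, 293) [0.447 0.195 0.052] z0 [0.456 0.201]
(300, 300) [0.412 0.059 0.003] z0 [0.413 0.059]
(327, 290) [ 0.425 -0.01   0.004] z0 [ 0.425 -0.01 ]
(355, 283) [ 0.429 -0.08   0.006] z0 [ 0.43  -0.081]
(270, 303) [0.409 0.128 0.069] z0 [0.419 0.132]
(372, 290) [ 0.405 -0.117  0.007] z0 [ 0.406 -0.118]
(255, 235) [0.545 0.132 0.177] z0 [0.594 0.143]
(366, 212) [ 0.551 -0.116  0.185] z0 [ 0.604 -0.144]
(380, 200) [ 0.606 -0.171  0.078] z0 [ 0.629 -0.186]
(173, 230) [0.641 0.343 0.007] z0 [0.643 0.344]
(437, 214) [ 0.565 -0.318  0.009] z0 [ 0.567 -0.32 ]
(328, 195) [ 0.663 -0.056  0.009] z0 [ 0.666 -0.057]
(240, 195) [0.667 0.156 0.106] z0 [0.706 0.165]
(60, 400) [0.282 0.645 0.005] z0 [0.282 0.648]
(100, 300) [0.457 0.465 0.205] z0 [0.499 0.539]
(410, 330) [ 0.343 -0.356 -0.902] z0 [ 0.296 -0.188]
```

View pics/crop1.png

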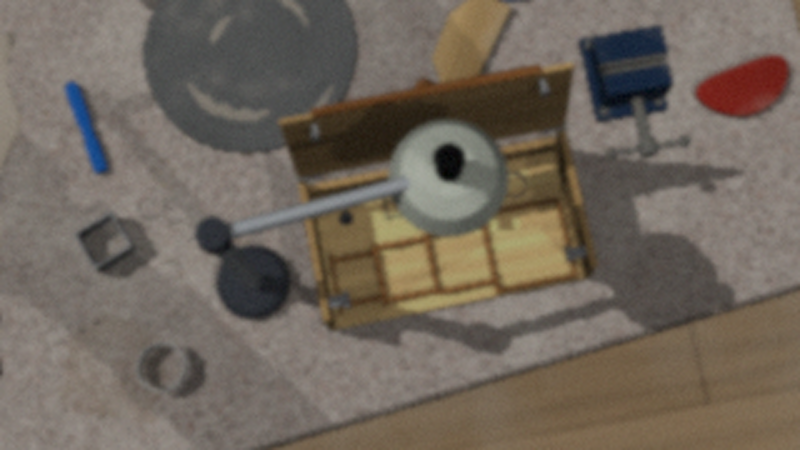

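```bash
python3 - <<'E'
from h import *
c=cam('top'); P=pts(c)
X,Y,Z=P[...,0],P[...,1],P[...,2]
w=(X>.36)&(X<.62)&(Y>-.17)&(Y<.17)&(Z>.064)&(Z<.078)
for nm,s in(('L',w&(Y>.05)),('R',w&(Y<-.05))):
    s=cv2.morphologyEx(s.astype(np.uint8),cv2.MORPH_OPEN,np.ones((2,2),np.uint8))>0
    q=np.c_[X[s],Y[s]].astype(np.float32); print(nm,len(q), cv2.minAreaRect(q))
fl=(X>.36)&(X<.62)&(Y>-.12)&(Y<.12)&(Z>.002)&(Z<.02)
m=((Z>.008)&(Z<.04)&(X>.3)&(Y<.5)&(X<.95)).astype(np.uint8)
n,l,st,ce=cv2.connectedComponentsWithStats(m)
for i in range(1,n):
    if st[i,4]>25: 
        s=l==i; print(st[i],ce[i].round(1),np.nanmedian(P[s],0).round(3),np.nanmax(Z[s]).round(3), [np.ptp(X[s]).round(3),np.ptp(Y[s]).round(3)])
f=cv2.cvtColor(c['frame'],cv2.COLOR_RGB2BGR)
# zooms: small ring, square
a=cv2.resize(f[255:355,155:255],(400,400),interpolation=cv2.INTER_CUBIC)
b=cv2.resize(f[195:245,260:380],(400,166),interpolation=cv2.INTER_CUBIC)
cv2.imwrite('pics/z1.png',np.hstack([a,cv2.copyMakeBorder(b,0,234,0,0,cv2.BORDER_CONSTANT)]))
for nm,(u0,v0,u1,v1) in dict(sq=(165,260,205,295),ring=(190,312,228,345)).items():
    print(nm); print((Z[v0:v1:2,u0:u1:2]*1000).round().astype(int))
E
```

```text
L 205 ((0.46379706263542175, 0.12074258923530579), (0.13443592190742493, 0.025455044582486153), 1.7067540884017944)
R 272 ((0.5096479654312134, -0.13539201021194458), (0.04512273147702217, 0.21503284573554993), 77.7320556640625)
[354  93  37  15 179] [369.6 102.5] [ 0.888 -0.208  0.027] 0.04 [np.float64(0.037), np.float64(0.093)]
[249  98  39  38 641] [268.2 116.6] [0.898 0.06  0.023] 0.032 [np.float64(0.099), np.float64(0.102)]
[203 111  24  15 151] [213.8 116.9] [0.924 0.202 0.024] 0.039 [np.float64(0.027), np.float64(0.062)]
[311 111  26  17 148] [324. 122.] [ 0.853 -0.081  0.027] 0.04 [np.float64(0.058), np.float64(0.062)]
[374 122  26  17 123] [384.3 133.2] [ 0.795 -0.226  0.024] 0.04 [np.float64(0.044), np.float64(0.061)]
[128 124  20  15  99] [140.1 133.7] [0.905 0.391 0.027] 0.04 [np.float64(0.035), np.float64(0.044)]
[205 125  28  18 115] [221.8 136.3] [0.861 0.185 0.025] 0.04 [np.float64(0.033), np.float64(0.07)]
[155 126  19  15 104] [166.2 135.3] [0.891 0.327 0.026] 0.04 [np.float64(0.029), np.float64(0.042)]
[ 174  136   43   40 1144] [194.8 155.6] [0.828 0.264 0.019] 0.
[... 16520 characters left out ...]
    0
                    -3                   -2                   -1
                    -2                    1                    3
                    -2                    1                    0
                    -3]
 [                  -2                    0                   -1
                    -2                   -2                   -3
                    -3 -9223372036854775808                   -1
                    -1                   -3                   -2
                    -7                    0                   -1
                    -3                    5                    4
                    -1]]<stdin>:20: RuntimeWarning: invalid value encountered in cast
```

View pics/z1.png

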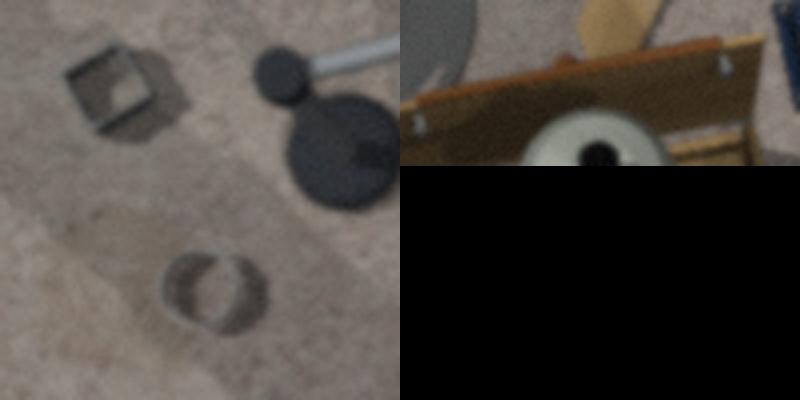

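```bash
cat >> h.py <<'E'
def plan(*wps):
    """wps: (x,y,z,yaw_deg of closing axis in world) tool down; print shifts/turns in tool units from measured pose"""
    s=get_obs(); p=s['tool_pos']; R=Rot.from_euler('xyz',s['tool_rot'],degrees=True)
    for w in wps:
        t=Rot.from_euler('xyz',[180,0,w[3]+90],degrees=True); rels=[]
        for k in(0,180):
            r=(R.inv()*t*Rot.from_euler('z',k,degrees=True)).as_rotvec(); rels.append(r)
        r=min(rels,key=np.linalg.norm)
        print(w,'->',(R.inv().apply(np.array(w[:3])-p)/.3).round(4).tolist(),(r/np.pi).round(4).tolist())
    print('t',s['time_s'],'pos',p.round(4),'rot',s['tool_rot'].round(2),'q',s['qpos'].round(1),'F',s['force'].round(1),'grip',round(s['grip_width'],4))
E
python3 - <<'E'
from h import *
c=cam('top');P=pts(c);Z=P[...,2]
g=c['frame'].max(-1); m=((g<50)).astype(np.uint8); m[:225]=0;m[260:]=0;m[:,:305]=0;m[:,335:]=0
v,u=np.nonzero(m); print('knobpx',u.mean(),v.mean(),len(u),u.min(),u.max(),v.min(),v.max(), ray(c,u.mean(),v.mean(),.297))
print('ring',ray(c,204.5,326.5,.018)); 
Zb=cv2.medianBlur(Z.astype(np.float32),3)
s=np.zeros(Z.shape,bool); s[262:292,166:198]=(Z[262:292,166:198]>.012)
v,u=np.nonzero(s); print('sqpx',cv2.minAreaRect(np.c_[u,v].astype(np.float32)))
q=np.array([ray(c,a,b,.024)[:2] for a,b in zip(u,v)],np.float32); print('sq',cv2.minAreaRect(q))
print('post',np.nanmedian(P[271:278,223:229].reshape(-1,3),0))
plan((.18,.62,.37,74),(.472,.002,.40,0),(.472,.002,.40,90))
E
```

```text
knobpx 316.73493975903614 239.36144578313252 166 305 324 225 251 [0.48188649 0.00700046 0.297     ]
ring [0.38830297 0.29282669 0.018     ]
sqpx ((181.0, 276.0), (18.178848266601562, 18.178850173950195), 59.036251068115234)
sq ((0.517551064491272, 0.332660436630249), (0.04562285915017128, 0.042967289686203), 22.91952896118164)
post [0.45261745 0.19490498 0.26305645]
(0.18, 0.62, 0.37, 74) -> [-0.008, -0.0143, -0.4931] [-0.0003, 0.0, 0.0002]
(0.472, 0.002, 0.4, 0) -> [-1.5106, -1.727, -0.5915] [-0.0002, 0.0002, 0.4113]
(0.472, 0.002, 0.4, 90) -> [-1.5106, -1.727, -0.5915] [-0.0003, -0.0, -0.0887]
t 0.25 pos [0.1788 0.6247 0.2221] rot [-179.95    0.    164.03] q [-73.2  18.4  -4.   83.1   1.3  78.5  -3.3] F [-1.1 -0.7 -0.2] grip 0.0869
```

```bash
python3 - <<'E'
from h import *
c=cam('top')
print('knob',ray(c,319.2,244.4,.299))
plan((.18,.62,.40,80),(.38,.36,.40,80))
E
```

```text
knob [0.47063693 0.00418839 0.299     ]
(0.18, 0.62, 0.4, 80) -> [-0.0079, -0.0145, -0.5927] [-0.0002, 0.0, -0.0332]
(0.38, 0.36, 0.4, 80) -> [-0.8874, -0.6643, -0.5923] [-0.0002, 0.0, -0.0332]
t 0.3 pos [0.1789 0.6247 0.2222] rot [-179.97    0.    164.03] q [-73.2  18.4  -4.   83.1   1.3  78.5  -3.3] F [0.1 0.2 0.5] grip 0.087
```

Call:
servo_tool([
  [[0,0,-0.3,0,0,0,1],[0,0,-0.5,0,0,0,1],[-0.1,-0.1,-0.59,0,0,0,1],[-0.45,-0.33,-0.59,0,0,-0.03,1],[-0.887,-0.664,-0.592,0,0,-0.033,1],[-0.887,-0.664,-0.592,0,0,-0.033,1],[-0.887,-0.664,-0.592,0,0,-0.033,1],[-0.887,-0.664,-0.592,0,0,-0.033,1],[-0.887,-0.664,-0.592,0,0,-0.033,1],[-0.887,-0.664,-0.592,0,0,-0.033,1],[-0.887,-0.664,-0.592,0,0,-0.033,1],[-0.887,-0.664,-0.592,0,0,-0.033,1]],
])

```text
time_s: 1.3
tool_pos: [0.3857, 0.3534, 0.4022]
tool_rot: [180.0, 0.3, 169.2]
force: [0.8, 0.2, 0.6]
grip_width: 0.0868
grasp_force: 0.0
```

```bash
python3 - <<'E'
from h import *
plan((.45,.18,.40,90),(.4706,.0035,.40,90),(.4706,.0035,.269,90))
E
```

```text
(0.45, 0.18, 0.4, 90) -> [-0.3185, -0.5279, 0.0083] [0.0001, 0.0014, -0.0597]
(0.4706, 0.0035, 0.4, 90) -> [-0.4957, -1.0931, 0.0087] [0.0001, 0.0014, -0.0597]
(0.4706, 0.0035, 0.269, 90) -> [-0.4938, -1.0933, 0.4453] [0.0001, 0.0014, -0.0597]
t 1.3 pos [0.3857 0.3534 0.4022] rot [179.96   0.26 169.25] q [-53.7   1.1   8.3  82.9   0.   95.8  33.9] F [0.8 0.2 0.6] grip 0.0868
```

Call:
servo_tool([
  [[-0.32,-0.53,0.008,0,0,-0.06,1],[-0.32,-0.53,0.008,0,0,-0.06,1],[-0.32,-0.53,0.008,0,0,-0.06,1],[-0.32,-0.53,0.008,0,0,-0.06,1],[-0.47,-1.0,0.008,0,0,-0.06,1],[-0.47,-1.0,0.008,0,0,-0.06,1],[-0.47,-1.0,0.008,0,0,-0.06,1],[-0.47,-1.0,0.008,0,0,-0.06,1],[-0.47,-1.0,0.008,0,0,-0.06,1],[-0.47,-1.0,0.008,0,0,-0.06,1],[-0.47,-1.0,0.008,0,0,-0.06,1]],
])

```text
time_s: 2.22
tool_pos: [0.4663, 0.041, 0.3978]
tool_rot: [179.9, 0.0, -179.2]
force: [-0.9, -0.1, -0.7]
grip_width: 0.0871
grasp_force: 0.0
```

```bash
python3 - <<'E'
from h import *
plan((.4706,.0035,.40,90),(.4706,.0035,.269,90))
c=cam('scene','s1.png')
E
```

```text
(0.4706, 0.0035, 0.4, 90) -> [-0.0125, -0.1253, -0.0074] [0.0004, 0.0, 0.0043]
(0.4706, 0.0035, 0.269, 90) -> [-0.0124, -0.1258, 0.4293] [0.0004, 0.0, 0.0043]
t 2.2167 pos [0.4663 0.041  0.3978] rot [ 1.7993e+02  1.0000e-02 -1.7922e+02] q [-37.8  -7.1  26.4  90.4   3.1  96.   79.6] F [-0.9 -0.1 -0.7] grip 0.0871
```

View pics/s1.png

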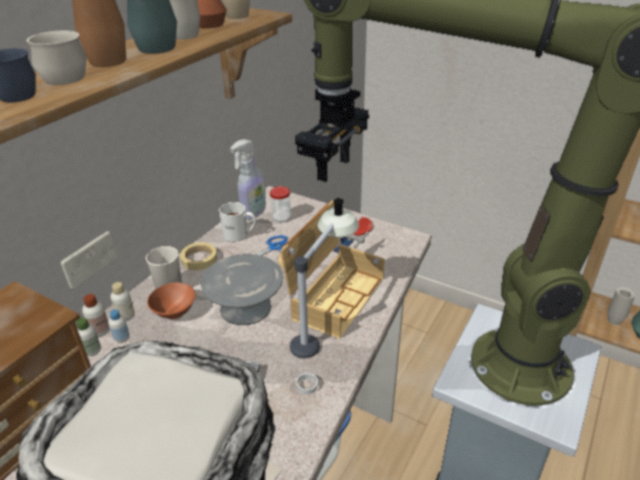

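```bash
python3 - <<'E'
from h import *
c=cam('scene')
m=(c['frame'].max(-1)<60).astype(np.uint8); m2=np.zeros_like(m); m2[190:222,325:355]=m[190:222,325:355]
v,u=np.nonzero(m2); print(u.min(),u.max(),v.min(),v.max(),u.mean(),v.mean(),ray(c,u.mean(),v.mean(),.282))
P=pts(c)[m2>0]; print(np.nanmedian(P,0))
E
```

```text
334 342 198 214 338.03333333333336 205.88333333333333 [0.47694174 0.00134937 0.282     ]
[0.471579   0.01161059 0.29000183]
```

Call:
servo_tool([
  [[-0.0125,-0.125,0.0,0,0,0,1],[-0.0125,-0.125,0.1,0,0,0,1],[-0.0125,-0.125,0.2,0,0,0,1],[-0.0125,-0.125,0.25,0,0,0,1],[-0.0125,-0.125,0.25,0,0,0,1],[-0.0125,-0.125,0.25,0,0,0,1]],
])

```text
time_s: 2.82
tool_pos: [0.4704, 0.0042, 0.3225]
tool_rot: [-180.0, -0.1, -179.1]
force: [0.3, 0.5, 0.2]
grip_width: 0.087
grasp_force: 0.0
```

Call:
servo_tool([
  [[-0.01,0,0.1,0,0,0,1],[-0.01,0,0.18,0,0,0,1],[-0.01,0,0.18,0,0,0,1],[-0.01,0,0.18,0,0,0,1],[-0.01,0,0.18,0,0,0,0.1],[-0.01,0,0.18,0,0,0,0.1],[-0.01,0,0.18,0,0,0,0.1],[-0.01,0,0.18,0,0,0,0.1],[-0.01,0,0.18,0,0,0,0.1],[-0.01,0,0.18,0,0,0,0.1]],
], grip_force=12)

```text
time_s: 3.65
tool_pos: [0.4739, 0.0028, 0.2691]
tool_rot: [180.0, 0.0, -179.2]
force: [-0.4, -0.4, 0.5]
grip_width: 0.0549
grasp_force: 0.0
```

```bash
python3 - <<'E'
from h import *
p=np.array([.4526,.1949]); s=get_obs()['tool_pos'][:2]; r=s-p; print(np.linalg.norm(r),np.degrees(np.arctan2(r[1],r[0])))
w=[]
for d in range(10,81,10):
    a=np.radians(d); R=np.array([[np.cos(a),-np.sin(a)],[np.sin(a),np.cos(a)]]); q=p+R@r; w.append((*q.round(4),.268,90))
plan(*w)
E
```

```text
0.19328491424124639 -83.67353505065331
(np.float64(0.5069), np.float64(0.0094), 0.268, 90) -> [-0.1103, 0.0206, 0.0039] [0.0001, 0.0002, 0.0043]
(np.float64(0.5383), np.float64(0.0217), 0.268, 90) -> [-0.2155, 0.0601, 0.0039] [0.0001, 0.0002, 0.0043]
(np.float64(0.5671), np.float64(0.0392), 0.268, 90) -> [-0.3123, 0.1172, 0.004] [0.0001, 0.0002, 0.0043]
(np.float64(0.5924), np.float64(0.0614), 0.268, 90) -> [-0.3976, 0.1901, 0.0041] [0.0001, 0.0002, 0.0043]
(np.float64(0.6135), np.float64(0.0877), 0.268, 90) -> [-0.4691, 0.2768, 0.0041] [0.0001, 0.0002, 0.0043]
(np.float64(0.6296), np.float64(0.1173), 0.268, 90) -> [-0.5241, 0.3747, 0.0042] [0.0001, 0.0002, 0.0043]
(np.float64(0.6404), np.float64(0.1492), 0.268, 90) -> [-0.5615, 0.4806, 0.0042] [0.0001, 0.0002, 0.0043]
(np.float64(0.6455), np.float64(0.1825), 0.268, 90) -> [-0.58, 0.5913, 0.0043] [0.0001, 0.0002, 0.0043]
t 3.65 pos [0.4739 0.0028 0.2691] rot [ 1.7999e+02  4.0000e-02 -1.7923e+02] q [-35.5  -6.2  29.8 103.9   3.1  81.4  84.5] F [-0.4 -0.4  0.5] grip 0.0549
```

Call:
servo_tool([
  [[0,0,0,0,0,0,0.1],[0,0,0,0,0,0,0.1],[0,0,0,0,0,0,0.1],[0,0,0,0,0,0,0.1],[0,0,0,0,0,0,0.1],[0,0,0,0,0,0,0.1],[0,0,0,0,0,0,0.1],[0,0,0,0,0,0,0.1]],
])

```text
time_s: 4.32
tool_pos: [0.4737, 0.0043, 0.2687]
tool_rot: [179.9, 0.0, -179.1]
force: [-0.3, 5.1, -0.2]
grip_width: 0.0223
grasp_force: 11.7
```

Call:
servo_tool([
  [[-0.055,0.01,0.002,0,0,0,0.1],[-0.11,0.02,0.002,0,0,0,0.1],[-0.163,0.04,0.002,0,0,0,0.1],[-0.2155,0.06,0.002,0,0,0,0.1],[-0.312,0.117,0.002,0,0,0,0.1],[-0.3976,0.19,0.002,0,0,0,0.1],[-0.469,0.277,0.002,0,0,0,0.1],[-0.524,0.375,0.002,0,0,0,0.1],[-0.5615,0.48,0.002,0,0,0,0.1],[-0.572,0.53,0.002,0,0,0,0.1],[-0.572,0.53,0.002,0,0,0,0.1],[-0.572,0.53,0.002,0,0,0,0.1]],
])

```text
time_s: 5.32
tool_pos: [0.649, 0.1627, 0.2685]
tool_rot: [-179.7, 0.7, -179.3]
force: [14.4, -1.3, -5.0]
grip_width: 0.0224
grasp_force: 12.1
```

Call:
servo_tool([
  [[0,0,0,0,0,0,0.1],[0,0,0,0,0,0,0.1],[0,0,0,0,0,0,0.45],[0,0,0,0,0,0,0.6],[0,0,0,0,0,0,0.6],[0,0,0,0,0,0,0.6],[0,0,0,0,0,0,0.6],[0,0,0,0,0,0,0.6],[0,0,0,0,0,0,0.6]],
])

```text
time_s: 6.07
tool_pos: [0.6431, 0.1642, 0.2682]
tool_rot: [180.0, -0.0, -179.2]
force: [0.1, 0.1, 0.2]
grip_width: 0.0511
grasp_force: 0.0
```

Call:
servo_tool([
  [[0,0,-0.13,0,0,0,0.6],[0,0,-0.26,0,0,0,1],[0,0,-0.4,0,0,0,1],[0,0,-0.4,0,0,0,1],[0.2,0.28,-0.4,0,0,0,1],[0.41,0.56,-0.4,0,0,0,1],[0.41,0.56,-0.4,0,0,0,1],[0.41,0.56,-0.4,0,0,0,1],[0.41,0.56,-0.4,0,0,0,1],[0.41,0.56,-0.4,0,0,0,1],[0.41,0.56,-0.4,0,0,0,1]],
])

```text
time_s: 6.98
tool_pos: [0.5156, 0.3339, 0.3881]
tool_rot: [179.9, -0.0, -178.8]
force: [0.3, -0.3, 0.6]
grip_width: 0.0868
grasp_force: 0.0
```

```bash
python3 - <<'E'
from h import *
c=cam('top');f=cv2.cvtColor(c['frame'],cv2.COLOR_RGB2BGR)
a=cv2.resize(f[195:315,240:400],(800,600),interpolation=cv2.INTER_CUBIC); cv2.imwrite('pics/rack.png',a)
np.savez('top1.npz',**{k:c[k] for k in('frame','depth','o','R','fx','fy','cx','cy')})
plan((.5175,.3327,.2,22.9),(.5175,.3327,.2,-67.1))
E
```

```text
(0.5175, 0.3327, 0.2, 22.9) -> [-0.0004, 0.0051, 0.6275] [-0.0, 0.0002, 0.3778]
(0.5175, 0.3327, 0.2, -67.1) -> [-0.0004, 0.0051, 0.6275] [-0.0001, 0.0001, -0.1222]
t 7.0333 pos [0.5173 0.3312 0.3883] rot [-1.7998e+02  2.0000e-02 -1.7909e+02] q [-54.   13.1  23.9  72.3  -5.3  95.7  59.7] F [ 0.9 -0.8 -0.9] grip 0.0867
```

View pics/rack.png

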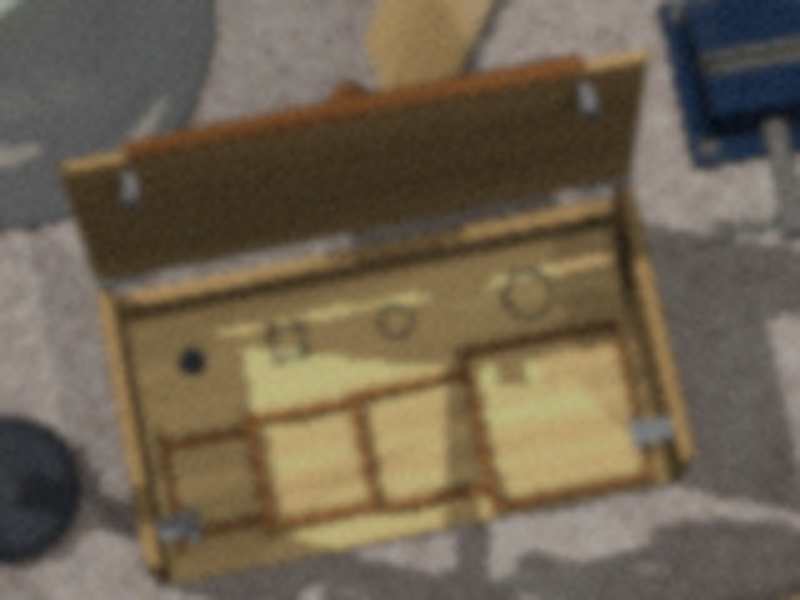

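```bash
python3 - <<'E'
from h import *
c=dict(np.load('top1.npz')); f=c['frame'].astype(int)
T=lambda u,v,z:ray(c,240+u/5,195+v/5,z)[:2]
for n,p in dict(stamp=(214,483),square=(316,465),small=(421,446),large=(558,416)).items(): print(n,T(*p,.011))
print('wallL',T(104,293,.072),T(150,575,.072),'wallR',T(628,185,.072),T(690,462,.072))
# rectified top view at z=.012, 1mm/px, axes x 0.36..0.52 y .15..-.15
xs=np.arange(.52,.36,-.0005); ys=np.arange(.15,-.15,-.0005)
XX,YY=np.meshgrid(xs,ys,indexing='ij'); Q=np.stack([XX,YY,np.full_like(XX,.011)],-1)-c['o']
q=Q@c['R']; u=(q[...,0]/q[...,2]*c['fx']+c['cx']).astype(np.float32); v=(q[...,1]/q[...,2]*c['fy']+c['cy']).astype(np.float32)
im=cv2.remap(cv2.cvtColor(c['frame'],cv2.COLOR_RGB2BGR),u,v,cv2.INTER_CUBIC); 
for k in range(0,320,20): cv2.putText(im,'%d'%(xs[k]*1000),(0,k+4),0,.3,(255,255,255)); 
for k in range(0,600,40): cv2.putText(im,'%d'%round(ys[k]*1000),(k,10),0,.3,(255,255,255)); cv2.line(im,(k,12),(k,16),(255,255,255),1)
cv2.imwrite('pics/rect.png',im)
E
```

```text
stamp [0.4388466 0.0967896]
square [0.43879574 0.04661673]
small [ 0.4389703  -0.00524953]
large [ 0.4417203  -0.07369891]
wallL [0.52689426 0.13148884] [0.39232289 0.13076047] wallR [ 0.53498697 -0.1219517 ] [ 0.39981349 -0.1235412 ]
```

View pics/rect.png

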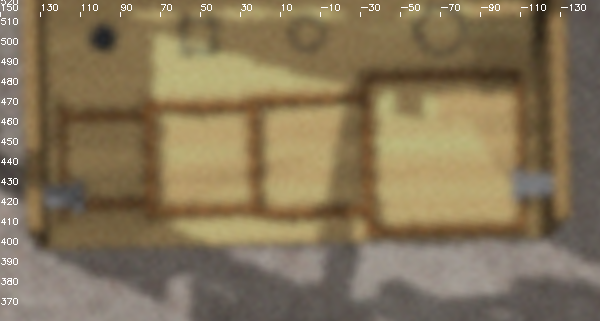

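Call:
servo_tool([
  [[0,0.005,0.1,0,0,-0.122,1],[0,0.005,0.2,0,0,-0.122,1],[0,0.005,0.3,0,0,-0.122,1],[0,0.005,0.45,0,0,-0.122,1],[0,0.005,0.6,0,0,-0.122,1],[0,0.005,0.75,0,0,-0.122,1],[0,0.005,0.9,0,0,-0.122,1],[0,0.005,0.93,0,0,-0.122,1],[0,0.005,0.93,0,0,-0.122,1],[0,0.005,0.93,0,0,-0.122,1]],
])

```text
time_s: 7.87
tool_pos: [0.5187, 0.3298, 0.1086]
tool_rot: [-179.9, -0.1, -157.4]
force: [0.2, 0.1, 1.1]
grip_width: 0.0871
grasp_force: 0.0
```

```bash
python3 - <<'E'
from h import *
plan((.5175,.3327,.0115,-67.1))
c=cam('top');f=cv2.cvtColor(c['frame'],cv2.COLOR_RGB2BGR)
cv2.imwrite('pics/g1.png',cv2.resize(f[240:350,130:260],(709,600),interpolation=cv2.INTER_CUBIC))
E
```

```text
(0.5175, 0.3327, 0.0115, -67.1) -> [-0.0007, 0.011, 0.3238] [-0.0005, -0.0006, -0.0019]
t 7.8667 pos [0.5187 0.3298 0.1086] rot [-1.7991e+02 -1.0000e-01 -1.5743e+02] q [-51.6  19.2  20.2  96.9  -7.1  65.3  83.1] F [0.2 0.1 1.1] grip 0.0871
```

View pics/g1.png

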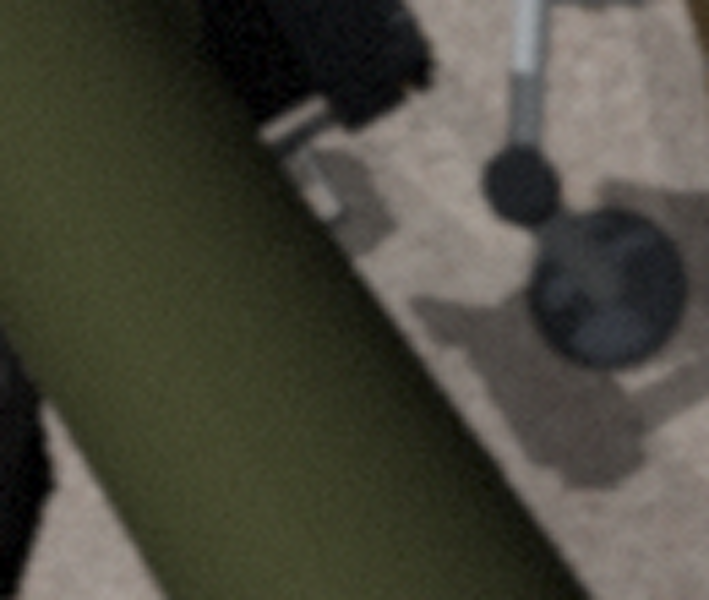

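Call:
servo_tool([
  [[0,0.01,0.12,0,0,0,1],[0,0.011,0.24,0,0,0,1],[0,0.011,0.323,0,0,0,1],[0,0.011,0.323,0,0,0,0.35],[0,0.011,0.323,0,0,0,0.35],[0,0.011,0.323,0,0,0,0.35],[0,0.011,0.323,0,0,0,0.35],[0,0.011,0.323,0,0,0,0.35],[0,0.011,0.323,0,0,0,0.35],[0,0.011,0.323,0,0,0,0.35],[0,0.011,0.323,0,0,0,0.35],[0,0.011,0.323,0,0,0,0.35]],
], grip_force=8)

```text
time_s: 8.92
tool_pos: [0.517, 0.3351, 0.0129]
tool_rot: [180.0, 0.0, -157.3]
force: [-0.9, -0.8, 3.0]
grip_width: 0.0419
grasp_force: 8.0
```

Call:
servo_tool([
  [[0,0,0,0,0,0,1],[0,0,0,0,0,0,1],[0,0,0,0,0,0,1],[0,0,0,0,0,0,1],[0,0,0,0,0,0,1],[0,0,0,0,0,0,1],[0,0,0,0,0,0.04,1],[0,0,0,0,0,0.08,1],[0,0,0,0,0,0.12,1],[0,0,0,0,0,0.16,1],[0,0,0,0,0,0.2,1],[0,0,0,0,0,0.2,1]],
])

```text
time_s: 9.92
tool_pos: [0.5166, 0.3351, 0.0122]
tool_rot: [-180.0, 0.0, 166.6]
force: [-1.0, -0.6, -0.3]
grip_width: 0.087
grasp_force: 0.0
```

Call:
servo_tool([
  [[0,0,0,0,0,0.04,1],[0,0,0,0,0,0.08,1],[0,0,0,0,0,0.12,1],[0,0,0,0,0,0.16,1],[0,0,0,0,0,0.2,1],[0,0,0,0,0,0.24,1],[0,0,0,0,0,0.28,1],[0,0,0,0,0,0.3,1],[0,0,0,0,0,0.3,1],[0,0,0,0,0,0.3,1]],
])

```text
time_s: 10.75
tool_pos: [0.5166, 0.3351, 0.0122]
tool_rot: [-180.0, 0.0, 113.0]
force: [0.5, -0.1, 0.5]
grip_width: 0.0872
grasp_force: 0.0
```

Call:
servo_tool([
  [[0,0,0,0,0,0,0.35],[0,0,0,0,0,0,0.35],[0,0,0,0,0,0,0.35],[0,0,0,0,0,0,0.35],[0,0,0,0,0,0,0.35],[0,0,0,0,0,0,0.35],[0,0,0,0,0,0,0.35],[0,0,0,0,0,0,0.35],[0,0,0,0,0,0,0.35],[0,0,0,0,0,0,0.35]],
], grip_force=12)

```text
time_s: 11.58
tool_pos: [0.5168, 0.335, 0.0123]
tool_rot: [180.0, -0.0, 112.7]
force: [-0.5, -0.1, 0.1]
grip_width: 0.0418
grasp_force: 12.0
```

```bash
python3 - <<'E'
from h import *
plan((.505,.30,.2,91.2),(.43,.15,.22,91.2),(.4407,.0485,.2,91.2))
E
```

```text
(0.505, 0.3, 0.2, 91.2) -> [-0.0925, -0.0811, -0.6256] [0.0001, 0.0, -0.3804]
(0.43, 0.15, 0.22, 91.2) -> [-0.457, -0.5048, -0.6924] [0.0001, 0.0, -0.3804]
(0.4407, 0.0485, 0.2, 91.2) -> [-0.7829, -0.6027, -0.6257] [0.0001, 0.0, -0.3804]
t 11.5833 pos [0.5168 0.335  0.0123] rot [179.99  -0.   112.73] q [-64.9  28.6  36.8 101.5 -20.1  56.6   2.5] F [-0.5 -0.1  0.1] grip 0.0418
```

Call:
servo_tool([
  [[0,0,-0.1,0,0,0,0.35],[0,0,-0.22,0,0,-0.03,0.35],[0,0,-0.34,0,0,-0.07,0.35],[0,0,-0.46,0,0,-0.11,0.35],[0,0,-0.58,0,0,-0.15,0.35],[0,0,-0.7,0,0,-0.19,0.35],[0,0,-0.82,0,0,-0.23,0.35],[0,0,-0.94,0,0,-0.27,0.35],[0,0,-0.98,0,0,-0.31,0.35],[0,0,-0.98,0,0,-0.345,0.35],[0,0,-0.98,0,0,-0.38,0.35],[0,0,-0.98,0,0,-0.38,0.35]],
])

```text
time_s: 12.58
tool_pos: [0.5167, 0.3348, 0.3066]
tool_rot: [180.0, 0.0, -178.7]
force: [-0.2, 0.6, -0.0]
grip_width: 0.0419
grasp_force: 12.0
```

```bash
python3 - <<'E'
from h import *
plan((.4407,.0495,.305,91.2),(.4407,.0495,.1,91.2))
E
```

```text
(0.4407, 0.0495, 0.305, 91.2) -> [0.2743, -0.9451, 0.0048] [0.0001, 0.0, 0.0004]
(0.4407, 0.0495, 0.1, 91.2) -> [0.2744, -0.9454, 0.6881] [0.0001, 0.0, 0.0004]
t 12.5833 pos [0.5167 0.3348 0.3066] rot [ 1.7998e+02  1.0000e-02 -1.7873e+02] q [-61.1  13.6  31.6  81.7  -7.1  86.6  61.4] F [-0.2  0.6 -0. ] grip 0.0419
```

Call:
servo_tool([
  [[0.03,-0.1,0,0,0,0,0.35],[0.06,-0.22,0,0,0,0,0.35],[0.1,-0.34,0,0,0,0,0.35],[0.135,-0.46,0,0,0,0,0.35],[0.17,-0.58,0,0,0,0,0.35],[0.2,-0.7,0,0,0,0,0.35],[0.24,-0.82,0,0,0,0,0.35],[0.274,-0.945,0,0,0,0,0.35],[0.274,-0.945,0,0,0,0,0.35],[0.274,-0.945,0,0,0,0,0.35],[0.274,-0.945,0,0,0,0,0.35]],
])

```text
time_s: 13.5
tool_pos: [0.4399, 0.0503, 0.3062]
tool_rot: [179.9, -0.0, -179.0]
force: [-0.4, 0.4, -1.6]
grip_width: 0.0419
grasp_force: 12.0
```

Call:
servo_tool([
  [[0,0,0.1,0,0,0,0.35],[0,0,0.22,0,0,0,0.35],[0,0,0.34,0,0,0,0.35],[0,0,0.46,0,0,0,0.35],[0,0,0.58,0,0,0,0.35],[0,0,0.7,0,0,0,0.35],[0,0,0.82,0,0,0,0.35],[0,0,0.88,0,0,0,0.35],[0,0,0.88,0,0,0,0.35],[0,0,0.88,0,0,0,0.35]],
])

```text
time_s: 14.33
tool_pos: [0.4395, 0.0503, 0.0415]
tool_rot: [-179.8, -0.1, -178.8]
force: [-0.2, 0.4, -0.1]
grip_width: 0.042
grasp_force: 12.0
```

```bash
python3 - <<'E'
from h import *
plan((.4407,.0495,.0185,91.2))
c=cam('top');f=cv2.cvtColor(c['frame'],cv2.COLOR_RGB2BGR);c2=cam('scene');g=cv2.cvtColor(c2['frame'],cv2.COLOR_RGB2BGR)
a=cv2.resize(f[210:310,245:395],(800,533))[:300]
cv2.imwrite('pics/p1.png',np.hstack([cv2.resize(f[220:310,260:350],(400,400),interpolation=2),cv2.resize(g[240:350,280:390],(400,400),interpolation=2)]))
E
```

```text
(0.4407, 0.0495, 0.0185, 91.2) -> [-0.0043, -0.0026, 0.0766] [-0.0009, -0.0008, -0.0002]
t 14.3333 pos [0.4395 0.0503 0.0415] rot [-1.7984e+02 -1.4000e-01 -1.7883e+02] q [-53.4   3.6  44.9 124.2  -3.   53.5  84.4] F [-0.2  0.4 -0.1] grip 0.042
```

View pics/p1.png

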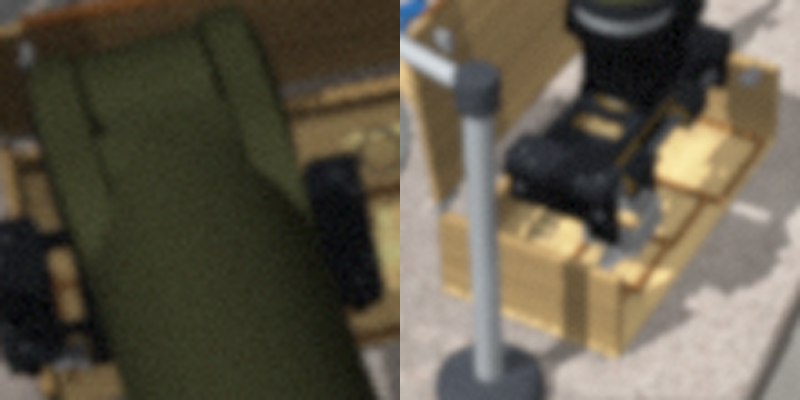

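Call:
servo_tool([
  [[-0.004,-0.002,0.02,0,0,0,0.35],[-0.004,-0.002,0.04,0,0,0,0.35],[-0.004,-0.002,0.05,0,0,0,0.35],[-0.004,-0.002,0.06,0,0,0,0.35],[-0.004,-0.002,0.07,0,0,0,0.35],[-0.004,-0.002,0.076,0,0,0,0.35],[-0.004,-0.002,0.076,0,0,0,0.35],[-0.004,-0.002,0.076,0,0,0,0.35]],
])

```text
time_s: 15.1
tool_pos: [0.4413, 0.0492, 0.0194]
tool_rot: [-180.0, -0.0, -178.9]
force: [-0.2, 0.9, -0.7]
grip_width: 0.0418
grasp_force: 12.0
```

Call:
servo_tool([
  [[0,0,0.004,0,0,0,0.35],[0,0,0.004,0,0,0,0.6],[0,0,0.004,0,0,0,0.7],[0,0,0.004,0,0,0,0.7],[0,0,0.004,0,0,0,0.7],[0,0,-0.1,0,0,0,0.7],[0,0,-0.3,0,0,0,0.7],[0,0,-0.5,0,0,0,0.7],[0,0,-0.7,0,0,0,1],[0,0,-0.98,0,0,0,1],[0,0,-0.98,0,0,0,1],[0,0,-0.98,0,0,0,1]],
])

```text
time_s: 16.1
tool_pos: [0.4408, 0.049, 0.3018]
tool_rot: [179.9, 0.1, -178.9]
force: [0.4, -0.0, -0.2]
grip_width: 0.0798
grasp_force: 0.0
```

```bash
python3 - <<'E'
from h import *
plan((.41,.17,.315,91.2),(.388,.293,.315,91.2),(.388,.293,.1,90))
E
```

```text
(0.41, 0.17, 0.315, 91.2) -> [0.0949, 0.4054, -0.0433] [0.0005, 0.0003, -0.0005]
(0.388, 0.293, 0.315, 91.2) -> [0.1602, 0.8167, -0.0428] [0.0005, 0.0003, -0.0005]
(0.388, 0.293, 0.1, 90) -> [0.1609, 0.8156, 0.6739] [0.0005, 0.0003, 0.0062]
t 16.1 pos [0.4408 0.049  0.3018] rot [ 1.7991e+02  5.0000e-02 -1.7888e+02] q [-55.5 -13.7  38.8 104.3   8.5  86.4  73.1] F [ 0.4 -0.  -0.2] grip 0.0798
```

Call:
servo_tool([
  [[0.02,0.1,0,0,0,0,1],[0.05,0.22,-0.02,0,0,0,1],[0.08,0.34,-0.04,0,0,0,1],[0.1,0.46,-0.04,0,0,0,1],[0.12,0.58,-0.04,0,0,0,1],[0.14,0.7,-0.04,0,0,0,1],[0.16,0.815,-0.04,0,0,0,1],[0.16,0.815,-0.04,0,0,0,1],[0.16,0.815,-0.04,0,0,0,1],[0.16,0.815,-0.04,0,0,0,1]],
])

```text
time_s: 16.93
tool_pos: [0.3888, 0.292, 0.3113]
tool_rot: [-179.9, 0.0, -178.9]
force: [0.5, -0.4, 0.1]
grip_width: 0.0869
grasp_force: 0.0
```

```bash
python3 - <<'E'
from h import *
plan((.388,.293,.1,90))
c=cam('top');f=cv2.cvtColor(c['frame'],cv2.COLOR_RGB2BGR);g=cv2.cvtColor(cam('scene')['frame'],cv2.COLOR_RGB2BGR)
cv2.imwrite('pics/p2.png',np.hstack([cv2.resize(f[180:350,170:370],(470,400),interpolation=2),cv2.resize(g[280:400,270:370],(330,400),interpolation=2)]))
E
```

```text
(0.388, 0.293, 0.1, 90) -> [0.0028, 0.0041, 0.7043] [-0.0003, 0.0, 0.0061]
t 16.9333 pos [0.3888 0.292  0.3113] rot [-1.7994e+02  1.0000e-02 -1.7891e+02] q [-65.4  -4.5  23.9  98.1   1.9  86.1  49.4] F [ 0.5 -0.4  0.1] grip 0.0869
```

View pics/p2.png

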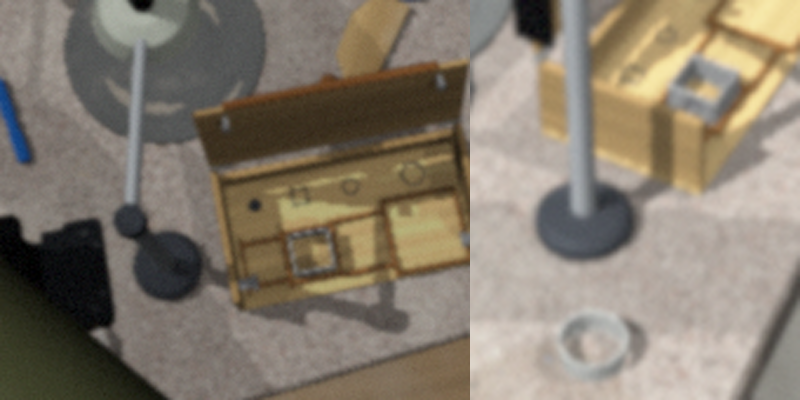

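```bash
python3 - <<'E'
from h import *
c=cam('scene')
h=lambda u,v,z:ray(c,u,v,z)[:2].round(4)
print(h(307.4,382.2,.012))
P=pts(c); Z=P[...,2]; s=np.zeros(Z.shape,bool); s[368:398,290:326]=Z[368:398,290:326]>.008
v,u=np.nonzero(s); print(u.min(),u.max(),v.min(),v.max()); q=np.array([ray(c,a,b,.014)[:2] for a,b in zip(u,v)],np.float32); print(cv2.minEnclosingCircle(q), P[s].mean(0))
E
```

```text
[0.3895 0.2927]
297 317 373 392
((0.3898879587650299, 0.29510432481765747), 0.027569355443120003) [0.39052571 0.29301661 0.01441661]
```

Call:
servo_tool([
  [[0,0.005,0.1,0,0,0,1],[0,0.01,0.22,0,0,0,1],[0,0.01,0.34,0,0,0,1],[0,0.01,0.46,0,0,0,1],[0,0.01,0.58,0,0,0,1],[0,0.01,0.7,0,0,0,1],[0,0.01,0.82,0,0,0,1],[0,0.01,0.9,0,0,0,1],[0,0.01,0.9,0,0,0,1],[0,0.01,0.9,0,0,0,1]],
])

```text
time_s: 17.92
tool_pos: [0.3884, 0.2945, 0.0412]
tool_rot: [-179.9, -0.1, -179.0]
force: [0.1, 0.8, 1.0]
grip_width: 0.0871
grasp_force: 0.0
```

```bash
python3 - <<'E'
from h import *
plan((.389,.295,.0095,91))
E
```

```text
(0.389, 0.295, 0.0095, 91) -> [-0.0023, 0.0018, 0.1057] [-0.0005, -0.0004, 0.0002]
t 17.9167 pos [0.3884 0.2945 0.0412] rot [-1.7990e+02 -7.0000e-02 -1.7897e+02] q [-63.5   9.1  24.9 117.9  -4.7  54.   54.9] F [0.1 0.8 1. ] grip 0.0871
```

Call:
servo_tool([
  [[-0.002,0.002,0.06,0,0,0,1],[-0.002,0.002,0.105,0,0,0,0.45],[-0.002,0.002,0.105,0,0,0,0.45],[-0.002,0.002,0.105,0,0,0,0.45],[-0.002,0.002,0.105,0,0,0,0.45],[-0.002,0.002,0.105,0,0,0,0.45],[-0.002,0.002,0.105,0,0,0,0.45],[-0.002,0.002,0.105,0,0,0,0.45],[-0.002,0.002,0.105,0,0,0,0.45],[-0.002,0.002,0.105,0,0,0,0.45]],
], grip_force=6)

```text
time_s: 18.75
tool_pos: [0.3894, 0.2967, 0.0106]
tool_rot: [180.0, 0.0, -178.9]
force: [-0.2, -0.8, 4.6]
grip_width: 0.0458
grasp_force: 6.0
```

Call:
servo_tool([
  [[0,0,0,0,0,0,1],[0,0,0,0,0,0,1],[0,0,0,0,0,0,1],[0,0,0,0,0,0,1],[0,0,0,0,0,0,1],[0,0,0,0,0,0,1],[0,0,0,0,0,0.04,1],[0,0,0,0,0,0.08,1],[0,0,0,0,0,0.12,1],[0,0,0,0,0,0.16,1],[0,0,0,0,0,0.2,1],[0,0,0,0,0,0.2,1]],
])

```text
time_s: 19.75
tool_pos: [0.389, 0.2965, 0.0099]
tool_rot: [180.0, 0.0, 144.9]
force: [-0.4, -0.4, -0.2]
grip_width: 0.0871
grasp_force: 0.0
```

Call:
servo_tool([
  [[0,0,0,0,0,0.04,1],[0,0,0,0,0,0.08,1],[0,0,0,0,0,0.12,1],[0,0,0,0,0,0.16,1],[0,0,0,0,0,0.2,1],[0,0,0,0,0,0.24,1],[0,0,0,0,0,0.28,1],[0,0,0,0,0,0.3,1],[0,0,0,0,0,0.3,1],[0,0,0,0,0,0.3,1]],
])

```text
time_s: 20.58
tool_pos: [0.3889, 0.2965, 0.0099]
tool_rot: [180.0, 0.0, 91.4]
force: [-0.7, 0.4, 0.4]
grip_width: 0.0871
grasp_force: 0.0
```

Call:
servo_tool([
  [[0,0,0,0,0,0,0.45],[0,0,0,0,0,0,0.45],[0,0,0,0,0,0,0.45],[0,0,0,0,0,0,0.45],[0,0,0,0,0,0,0.45],[0,0,0,0,0,0,0.45],[0,0,0,0,0,0,0.45],[0,0,0,0,0,0,0.45],[0,0,0,0,0,0,0.45],[0,0,0,0,0,0,0.45]],
], grip_force=12)

```text
time_s: 21.42
tool_pos: [0.389, 0.2965, 0.01]
tool_rot: [180.0, -0.0, 91.1]
force: [0.7, 0.2, -0.1]
grip_width: 0.0454
grasp_force: 12.0
```

```bash
python3 - <<'E'
from h import *
plan((.389,.295,.3,91.2))
E
```

```text
(0.389, 0.295, 0.3, 91.2) -> [-0.0048, -0.0001, -0.9667] [0.0, -0.0, 0.4996]
t 21.4167 pos [0.389  0.2965 0.01  ] rot [179.99  -0.    91.13] q [-74.2  13.4  37.1 119.3 -10.5  50.4 -30.1] F [ 0.7  0.2 -0.1] grip 0.0454
```

Call:
servo_tool([
  [[0,0,-0.08,0,0,0,0.45],[0,0,-0.16,0,0,-0.039,0.45],[0,0,-0.25,0,0,-0.078,0.45],[0,0,-0.34,0,0,-0.117,0.45],[0,0,-0.43,0,0,-0.156,0.45],[0,0,-0.52,0,0,-0.195,0.45],[0,0,-0.61,0,0,-0.234,0.45],[0,0,-0.7,0,0,-0.273,0.45],[0,0,-0.79,0,0,-0.312,0.45],[0,0,-0.88,0,0,-0.35,0.45],[0,0,-0.97,0,0,-0.39,0.45],[0,0,-0.97,0,0,-0.42,0.45]],
])

```text
time_s: 22.42
tool_pos: [0.3909, 0.2979, 0.3063]
tool_rot: [179.5, 0.2, 167.1]
force: [0.2, -1.0, 0.1]
grip_width: 0.0456
grasp_force: 12.0
```

```bash
python3 - <<'E'
from h import *
plan((.412,.17,.30,91.2),(.442,-.005,.30,91.2))
E
```

```text
(0.412, 0.17, 0.3, 91.2) -> [-0.164, -0.3998, 0.0185] [0.0024, 0.0014, -0.0786]
(0.442, -0.005, 0.3, 91.2) -> [-0.3921, -0.9459, 0.015] [0.0024, 0.0014, -0.0786]
t 22.4167 pos [0.3909 0.2979 0.3063] rot [179.55   0.2  167.06] q [-78.   -5.2  35.5  98.7   2.9  85.1  34.2] F [ 0.2 -1.   0.1] grip 0.0456
```

Call:
servo_tool([
  [[-0.04,-0.1,0.01,0,0,-0.03,0.45],[-0.085,-0.2,0.015,0,0,-0.07,0.45],[-0.13,-0.31,0.015,0,0,-0.078,0.45],[-0.175,-0.42,0.015,0,0,-0.078,0.45],[-0.22,-0.53,0.015,0,0,-0.078,0.45],[-0.265,-0.64,0.05,0,0,-0.078,0.45],[-0.31,-0.75,0.1,0,0,-0.078,0.45],[-0.355,-0.86,0.15,0,0,-0.078,0.45],[-0.392,-0.946,0.2,0,0,-0.078,0.45],[-0.392,-0.946,0.25,0,0,-0.078,0.45],[-0.392,-0.946,0.25,0,0,-0.078,0.45],[-0.392,-0.946,0.25,0,0,-0.078,0.45]],
])

```text
time_s: 23.42
tool_pos: [0.4377, -0.0065, 0.2256]
tool_rot: [180.0, -0.1, -179.2]
force: [0.1, 0.6, 0.2]
grip_width: 0.0457
grasp_force: 12.0
```

```bash
python3 - <<'E'
from h import *
plan((.442,-.005,.04,91.2))
E
```

```text
(0.442, -0.005, 0.04, 91.2) -> [-0.0154, 0.0047, 0.6188] [0.0001, -0.0004, -0.0025]
t 23.4167 pos [ 0.4377 -0.0065  0.2256] rot [ 1.7998e+02 -8.0000e-02 -1.7924e+02] q [-57.6 -15.2  47.6 112.4  11.4  78.3  77.4] F [0.1 0.6 0.2] grip 0.0457
```

```bash
python3 - <<'E'
from h import *
plan((.435,.02,.30,91.2),(.39,.285,.30,91.2))
E
```

```text
(0.435, 0.02, 0.3, 91.2) -> [0.0081, 0.0887, -0.2478] [0.0001, -0.0004, -0.0025]
(0.39, 0.285, 0.3, 91.2) -> [0.1464, 0.9739, -0.2473] [0.0001, -0.0004, -0.0025]
t 23.4167 pos [ 0.4377 -0.0065  0.2256] rot [ 1.7998e+02 -8.0000e-02 -1.7924e+02] q [-57.6 -15.2  47.6 112.4  11.4  78.3  77.4] F [0.1 0.6 0.2] grip 0.0457
```

Call:
servo_tool([
  [[0.01,0.05,-0.1,0,0,0,0.45],[0.02,0.12,-0.18,0,0,0,0.45],[0.03,0.2,-0.247,0,0,0,0.45],[0.045,0.3,-0.247,0,0,0,0.45],[0.06,0.4,-0.247,0,0,0,0.45],[0.075,0.5,-0.247,0,0,0,0.45],[0.09,0.6,-0.247,0,0,0,0.45],[0.105,0.7,-0.247,0,0,0,0.45],[0.12,0.8,-0.247,0,0,0,0.45],[0.135,0.9,-0.247,0,0,0,0.45],[0.146,0.974,-0.247,0,0,0,0.45],[0.146,0.974,-0.247,0,0,0,0.45]],
])

```text
time_s: 24.42
tool_pos: [0.3872, 0.292, 0.3003]
tool_rot: [179.9, -0.0, -178.6]
force: [-0.8, 0.8, 0.1]
grip_width: 0.0455
grasp_force: 12.0
```

```bash
python3 - <<'E'
from h import *
plan((.389,.2965,.030,91.2))
E
```

```text
(0.389, 0.2965, 0.03, 91.2) -> [-0.0065, 0.0139, 0.9008] [0.0003, -0.0001, 0.0012]
t 24.4167 pos [0.3872 0.292  0.3003] rot [ 1.7994e+02 -1.0000e-02 -1.7858e+02] q [-66.1  -4.6  24.6  99.4   1.9  84.8  49.6] F [-0.8  0.8  0.1] grip 0.0455
```

Call:
servo_tool([
  [[-0.006,0.014,0.1,0,0,0,0.45],[-0.006,0.014,0.22,0,0,0,0.45],[-0.006,0.014,0.34,0,0,0,0.45],[-0.006,0.014,0.46,0,0,0,0.45],[-0.006,0.014,0.58,0,0,0,0.45],[-0.006,0.014,0.7,0,0,0,0.45],[-0.006,0.014,0.82,0,0,0,0.45],[-0.006,0.014,0.9,0,0,0,0.45],[-0.006,0.014,0.93,0,0,0,0.45],[-0.006,0.014,0.95,0,0,0,0.45],[-0.006,0.014,0.965,0,0,0,0.45],[-0.006,0.014,0.965,0,0,0,0.45]],
])

```text
time_s: 25.42
tool_pos: [0.3929, 0.2901, 0.0114]
tool_rot: [179.9, 0.1, -179.2]
force: [0.2, -0.2, -0.9]
grip_width: 0.0458
grasp_force: 12.0
```

```bash
python3 - <<'E'
from h import *
plan((.389,.2965,.0102,91.2))
E
```

```text
(0.389, 0.2965, 0.0102, 91.2) -> [0.0126, 0.0217, 0.0039] [0.0004, 0.0003, -0.0021]
t 25.4167 pos [0.3929 0.2901 0.0114] rot [ 1.7993e+02  6.0000e-02 -1.7918e+02] q [-63.4  12.   25.9 119.2  -6.8  50.2  57.2] F [ 0.2 -0.2 -0.9] grip 0.0458
```

Call:
servo_tool([
  [[0,0,0.003,0,0,0,0.45],[0,0,0.003,0,0,0,0.7],[0,0,0.003,0,0,0,0.7],[0,0,0.003,0,0,0,0.7],[0,0,0.003,0,0,0,0.7],[0,0,-0.1,0,0,0,0.7],[0,0,-0.1,0,0,0,0.45],[0,-0.04,-0.1,0,0,0,0.45],[0,-0.072,-0.1,0,0,0,0.45],[0,-0.072,-0.1,0,0,0,0.45],[0,-0.072,-0.1,0,0,0,0.45],[0,-0.072,-0.1,0,0,0,0.45]],
])

```text
time_s: 26.42
tool_pos: [0.3923, 0.267, 0.0401]
tool_rot: [-180.0, -0.0, -179.3]
force: [-0.5, -0.1, 0.8]
grip_width: 0.0402
grasp_force: 0.0
```

```bash
python3 - <<'E'
from h import *
plan((.393,.2685,.0105,91.2))
c=cam('top');f=cv2.cvtColor(c['frame'],cv2.COLOR_RGB2BGR);g=cv2.cvtColor(cam('scene')['frame'],cv2.COLOR_RGB2BGR)
cv2.imwrite('pics/p3.png',cv2.resize(g[340:420,260:360],(500,400),interpolation=2))
E
```

```text
(0.393, 0.2685, 0.0105, 91.2) -> [-0.0024, 0.0051, 0.0986] [-0.0001, -0.0002, -0.0026]
t 26.4167 pos [0.3923 0.267  0.0401] rot [-1.7998e+02 -4.0000e-02 -1.7927e+02] q [-63.1   7.6  27.2 119.8  -4.3  53.6  57.2] F [-0.5 -0.1  0.8] grip 0.0402
```

View pics/p3.png

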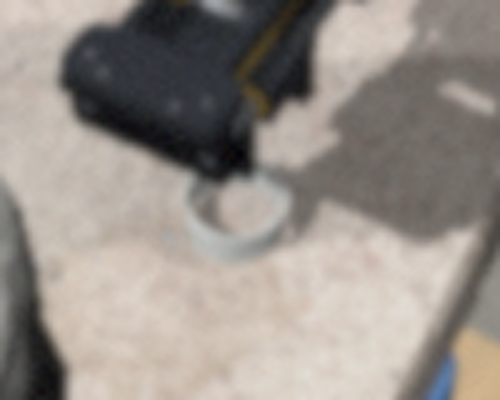

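Call:
servo_tool([
  [[-0.001,0.002,0.05,0,0,-0.002,0.45],[-0.001,0.002,0.098,0,0,-0.002,0.45],[-0.001,0.002,0.098,0,0,-0.002,0.45],[-0.001,0.002,0.098,0,0,-0.002,0],[-0.001,0.002,0.098,0,0,-0.002,0],[-0.001,0.002,0.098,0,0,-0.002,0],[-0.001,0.002,0.098,0,0,-0.002,0],[-0.001,0.002,0.098,0,0,-0.002,0],[-0.001,0.002,0.098,0,0,-0.002,0],[-0.001,0.002,0.098,0,0,-0.002,0],[-0.001,0.002,0.098,0,0,-0.002,0],[-0.001,0.002,0.098,0,0,-0.002,0]],
], grip_force=12)

```text
time_s: 27.52
tool_pos: [0.3931, 0.2683, 0.0115]
tool_rot: [180.0, 0.0, -178.9]
force: [-0.6, -1.5, 2.3]
grip_width: 0.004
grasp_force: 11.4
```

Call:
servo_tool([
  [[0,0,-0.02,0,0,0,0],[0,0,-0.06,0,0,0,0],[0,0,-0.16,0,0,0,0],[0,0,-0.28,0,0,0,0],[0,0,-0.4,0,0,0,0],[0,0,-0.52,0,0,0,0],[0,0,-0.64,0,0,0,0],[0,0,-0.76,0,0,0,0],[0,0,-0.88,0,0,0,0],[0,0,-0.97,0,0,0,0],[0,0,-0.97,0,0,0,0],[0,0,-0.97,0,0,0,0]],
])

```text
time_s: 28.52
tool_pos: [0.3936, 0.2683, 0.3038]
tool_rot: [179.9, 0.1, -178.9]
force: [0.3, -0.0, -1.2]
grip_width: 0.0038
grasp_force: 11.5
```

```bash
python3 - <<'E'
from h import *
plan((.442,-.026,.30,91.2))
g=cv2.cvtColor(cam('scene')['frame'],cv2.COLOR_RGB2BGR); f=cv2.cvtColor(cam('top')['frame'],cv2.COLOR_RGB2BGR)
cv2.imwrite('pics/p4.png',cv2.resize(g[180:360,240:400],(400,450),interpolation=2))
E
```

```text
(0.442, -0.026, 0.3, 91.2) -> [-0.1424, -0.9839, 0.0105] [0.0008, 0.0007, -0.0005]
t 28.5167 pos [0.3936 0.2683 0.3038] rot [ 1.7986e+02  1.3000e-01 -1.7889e+02] q [-65.5  -6.2  26.  100.2   2.7  85.2  51.2] F [ 0.3 -0.  -1.2] grip 0.0038
```

View pics/p4.png

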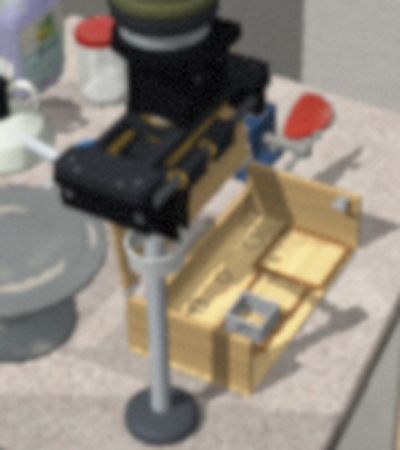

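Call:
servo_tool([
  [[-0.014,-0.1,0.0,0,0,0,0],[-0.028,-0.2,0.0,0,0,0,0],[-0.043,-0.3,0.0,0,0,0,0],[-0.058,-0.4,0.01,0,0,0,0],[-0.073,-0.5,0.02,0,0,0,0],[-0.087,-0.6,0.06,0,0,0,0],[-0.102,-0.7,0.1,0,0,0,0],[-0.116,-0.8,0.15,0,0,0,0],[-0.13,-0.9,0.2,0,0,0,0],[-0.142,-0.986,0.25,0,0,0,0],[-0.142,-0.986,0.25,0,0,0,0],[-0.142,-0.986,0.25,0,0,0,0]],
])

```text
time_s: 29.62
tool_pos: [0.4397, -0.0283, 0.2251]
tool_rot: [-180.0, -0.2, -179.1]
force: [0.4, 0.9, -0.3]
grip_width: 0.0036
grasp_force: 11.5
```

Call:
servo_tool([
  [[0,0,0.08,0,0,0,0],[0,0,0.18,0,0,0,0],[0,0,0.28,0,0,0,0],[0,0,0.38,0,0,0,0],[0,0,0.48,0,0,0,0],[0,0,0.56,0,0,0,0],[0,0,0.6,0,0,0,0],[0,0,0.6,0,0,0,0],[0,0,0.6,0,0,0,0]],
])

```text
time_s: 30.37
tool_pos: [0.4405, -0.0261, 0.0466]
tool_rot: [-179.9, -0.1, -178.8]
force: [0.2, -0.2, -0.6]
grip_width: 0.0039
grasp_force: 11.5
```

```bash
python3 - <<'E'
from h import *
plan((.442,-.0268,.019,91.2))
g=cv2.cvtColor(cam('scene')['frame'],cv2.COLOR_RGB2BGR); f=cv2.cvtColor(cam('top')['frame'],cv2.COLOR_RGB2BGR)
cv2.imwrite('pics/p5.png',np.hstack([cv2.resize(g[240:350,290:390],(400,440),interpolation=2),cv2.resize(f[220:320,260:350],(400,440),interpolation=2)]))
E
```

```text
(0.442, -0.0268, 0.019, 91.2) -> [-0.005, -0.0023, 0.0919] [-0.0004, -0.0007, 0.0001]
t 30.3667 pos [ 0.4405 -0.0261  0.0466] rot [-1.7993e+02 -1.3000e-01 -1.7878e+02] q [-52.5   3.   54.2 124.3  -2.9  54.1  94.6] F [ 0.2 -0.2 -0.6] grip 0.0039
```

View pics/p5.png

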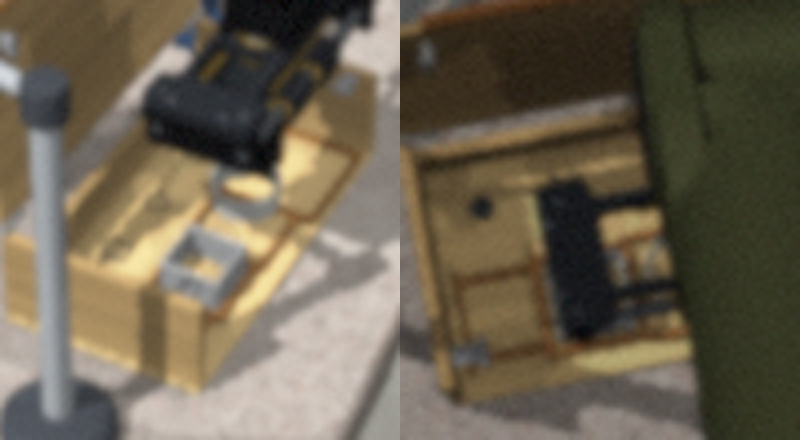

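Call:
servo_tool([
  [[-0.004,-0.002,0.03,0,0,0,0],[-0.004,-0.002,0.05,0,0,0,0],[-0.004,-0.002,0.065,0,0,0,0],[-0.004,-0.002,0.075,0,0,0,0],[-0.004,-0.002,0.085,0,0,0,0],[-0.004,-0.002,0.092,0,0,0,0],[-0.004,-0.002,0.092,0,0,0,0],[-0.004,-0.002,0.092,0,0,0,0]],
])

```text
time_s: 31.13
tool_pos: [0.4425, -0.0275, 0.0196]
tool_rot: [-180.0, -0.0, -178.9]
force: [0.1, -0.5, -1.1]
grip_width: 0.0042
grasp_force: 11.5
```

Call:
servo_tool([
  [[0,0,0.005,0,0,0,0],[0,0,0.005,0,0,0,0],[0,0,0.005,0,0,0,0.2],[0,0,0.005,0,0,0,0.2],[0,0,0.005,0,0,0,0.2],[0,0,0.005,0,0,0,0.2],[0,0,-0.05,0,0,0,0.2],[0,0,-0.15,0,0,0,0.2],[0,0,-0.35,0,0,0,0.2],[0,0,-0.5,0,0,0,0.2],[0,0,-0.7,0,0,0,0.2],[0,0,-0.7,0,0,0,0.2]],
])

```text
time_s: 32.13
tool_pos: [0.4423, -0.0277, 0.232]
tool_rot: [179.9, 0.1, -178.9]
force: [0.8, -0.3, -0.5]
grip_width: 0.0172
grasp_force: 0.0
```

Call:
servo_tool([
  [[0,0,-0.1,0,0,0,0.1],[0,0,-0.2,0,0,0,0],[0.02,0.1,-0.24,0,0,0,0],[0.04,0.22,-0.24,0,0,0,0],[0.06,0.34,-0.24,0,0,0,0],[0.08,0.46,-0.24,0,0,0,0],[0.1,0.58,-0.24,0,0,0,0],[0.11,0.7,-0.24,0,0,0,0],[0.12,0.82,-0.24,0,0,0,0],[0.12,0.9,-0.24,0,0,0,0],[0.12,0.9,-0.24,0,0,0,0]],
])

```text
time_s: 33.05
tool_pos: [0.3992, 0.2475, 0.3007]
tool_rot: [180.0, -0.0, -178.4]
force: [0.1, 0.7, -0.5]
grip_width: 0.0006
grasp_force: 0.0
```

```bash
python3 - <<'E'
from h import *
c=cam('top');f=cv2.cvtColor(c['frame'],cv2.COLOR_RGB2BGR);s=cam('scene');g=cv2.cvtColor(s['frame'],cv2.COLOR_RGB2BGR)
cv2.imwrite('pics/p6.png',np.hstack([cv2.resize(f[200:315,245:395],(500,383),interpolation=2),cv2.resize(g[240:355,290:380],(300,383),interpolation=2)]))
plan((.45,.1,.3,90))
# cover geometry from depth
P=pts(c);X,Y,Z=P[...,0],P[...,1],P[...,2]
m=(X>.5)&(X<.6)&(Y>-.1)&(Y<.1)&(Z>.09)&(Z<.225)
print(np.polyfit(Z[m],X[m],1),m.sum(),np.nanmax(Z[m]))
for z in(.1,.12,.15,.18,.2): k=m&(abs(Z-z)<.006); print(z,np.median(X[k]).round(4),k.sum())
E
```

```text
(0.45, 0.1, 0.3, 90) -> [-0.1532, -0.477, 0.0044] [-0.0005, -0.0001, 0.0068]
t 33.15 pos [0.401  0.2421 0.3011] rot [-1.7990e+02 -2.0000e-02 -1.7877e+02] q [-60.9  -6.9  24.3 101.1   2.9  85.2  54.2] F [ 0.4 -1.1 -0.3] grip 0.0002
[0.12160176 0.5276862 ] 2287 0.21816844726034068
0.1 0.5382 193
0.12 0.5405 174
0.15 0.5444 181
0.18 0.5482 186
0.2 0.5509 243
```

View pics/p6.png

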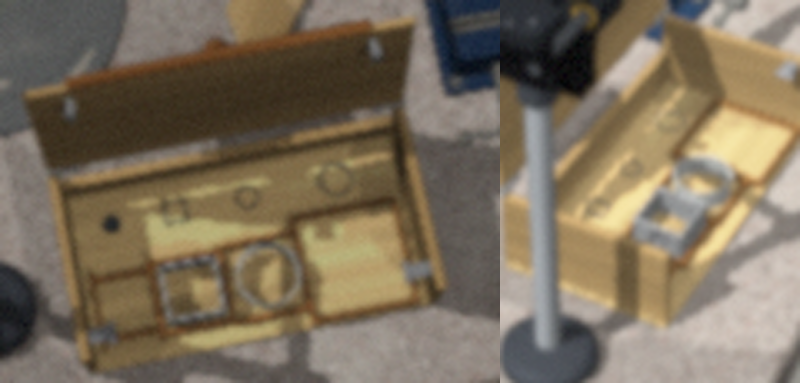

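Call:
servo_tool([
  [[-0.02,-0.1,0,0,0,0,0],[-0.04,-0.22,0,0,0,0,0],[-0.06,-0.34,0,0,0,0,0],[-0.08,-0.46,0,0,0,0,0],[-0.1,-0.58,0,0,0,0,0],[-0.13,-0.7,0,0,0,0,0],[-0.15,-0.82,0,0,0,0,0],[-0.17,-0.955,0,0,0,0,0],[-0.29,-0.955,0,0,0,0,0],[-0.41,-0.955,0,0,0,0,0],[-0.53,-0.955,0,0,0,0,0],[-0.62,-0.955,0,0,0,0,0]],
])

```text
time_s: 34.15
tool_pos: [0.5948, -0.0424, 0.3021]
tool_rot: [-180.0, 0.1, -178.9]
force: [-0.4, -0.1, 0.8]
grip_width: 0.0004
grasp_force: 0.0
```

Call:
servo_tool([
  [[0,0,0,0,0,0,0],[0,0,0,0,0,0,0],[0,0,0,0,0,0,0]],
])

```text
time_s: 34.4
tool_pos: [0.5918, -0.0432, 0.3016]
tool_rot: [-180.0, -0.0, -179.0]
force: [0.0, -0.9, -0.1]
grip_width: 0.0004
grasp_force: 0.0
```

```bash
python3 - <<'E'
from h import *
H=np.array([.5395,.076]); s=.112; w=[(.59,-.045,.185,91.2)]
for t in (1.69,1.55,1.4,1.25,1.1,.95,.8,.65,.5,.35,.2,.08,0,-.05):
    q=H+s*np.array([-np.cos(t),np.sin(t)])+.004*np.array([np.sin(t),np.cos(t)]); w.append((round(q[0]+.0095,4),-.045,round(q[1],4),91.2))
plan(*w)
E
```

```text
(0.59, -0.045, 0.185, 91.2) -> [0.0057, -0.0058, 0.3888] [-0.0002, -0.0003, -0.0014]
(np.float64(0.5663), -0.045, np.float64(0.1867), 91.2) -> [0.0847, -0.0045, 0.3832] [-0.0002, -0.0003, -0.0014]
(np.float64(0.5507), -0.045, np.float64(0.1881), 91.2) -> [0.1367, -0.0037, 0.3786] [-0.0002, -0.0003, -0.0014]
(np.float64(0.5339), -0.045, np.float64(0.1871), 91.2) -> [0.1927, -0.0027, 0.382] [-0.0002, -0.0003, -0.0014]
(np.float64(0.5175), -0.045, np.float64(0.1835), 91.2) -> [0.2473, -0.0018, 0.394] [-0.0002, -0.0003, -0.0014]
(np.float64(0.5018), -0.045, np.float64(0.1776), 91.2) -> [0.2997, -0.0009, 0.4138] [-0.0002, -0.0003, -0.0014]
(np.float64(0.4871), -0.045, np.float64(0.1694), 91.2) -> [0.3486, -0.0001, 0.4411] [-0.0002, -0.0003, -0.0014]
(np.float64(0.4738), -0.045, np.float64(0.1591), 91.2) -> [0.3929, 0.0007, 0.4755] [-0.0002, -0.0003, -0.0014]
(np.float64(0.4623), -0.045, np.float64(0.147), 91.2) -> [0.4312, 0.0013, 0.5159] [-0.0002, -0.0003, -0.0014]
(np.float64(0.4526), -0.045, np.float64(0.1332), 91.2) -> [0.4635, 0.0019, 0.5619] [-0.0002, -0.0003, -0.0014]
(np.float64(0.4452), -0.045, np.float64(0.1182), 91.2) -> [0.4881, 0.0023, 0.6119] [-0.0002, -0.0003, -0.0014]
(np.float64(0.44), -0.045, np.float64(0.1022), 91.2) -> [0.5054, 0.0026, 0.6653] [-0.0002, -0.0003, -0.0014]
(np.float64(0.4377), -0.045, np.float64(0.0889), 91.2) -> [0.513, 0.0028, 0.7096] [-0.0002, -0.0003, -0.0014]
(np.float64(0.437), -0.045, np.float64(0.08), 91.2) -> [0.5153, 0.0028, 0.7393] [-0.0002, -0.0003, -0.0014]
(np.float64(0.4369), -0.045, np.float64(0.0744), 91.2) -> [0.5157, 0.0029, 0.7579] [-0.0002, -0.0003, -0.0014]
t 34.4 pos [ 0.5918 -0.0432  0.3016] rot [-1.7997e+02 -5.0000e-02 -1.7905e+02] q [-43.7  13.8  54.8  86.  -11.3  86.1 102. ] F [ 0.  -0.9 -0.1] grip 0.0004
```

Call:
servo_tool([
  [[0.006,-0.006,0.12,0,0,0,0],[0.006,-0.006,0.25,0,0,0,0],[0.006,-0.006,0.385,0,0,0,0],[0.006,-0.006,0.385,0,0,0,0],[0.05,-0.005,0.385,0,0,0,0],[0.085,-0.005,0.383,0,0,0,0],[0.137,-0.004,0.379,0,0,0,0],[0.193,-0.003,0.382,0,0,0,0],[0.247,-0.002,0.394,0,0,0,0],[0.3,-0.001,0.414,0,0,0,0],[0.349,0,0.441,0,0,0,0],[0.349,0,0.441,0,0,0,0]],
])

```text
time_s: 35.4
tool_pos: [0.4858, -0.0437, 0.1705]
tool_rot: [179.7, 0.0, -178.9]
force: [0.0, 0.2, 0.5]
grip_width: 0.0003
grasp_force: 0.2
```

```bash
python3 - <<'E'
from h import *
H=np.array([.5395,.076]); s=.112; w=[]
c=cam('top')
P=pts(c);X,Y,Z=P[...,0],P[...,1],P[...,2]
m=(X>.38)&(X<.56)&(Y>.03)&(Y<.12)&(Z>.085)&(Z<.24); print(m.sum(),np.polyfit(X[m],Z[m],1))
for t in (.8,.65,.5,.35,.2,.08,0,-.05):
    q=H+s*np.array([-np.cos(t),np.sin(t)])+.004*np.array([np.sin(t),np.cos(t)]); w.append((round(q[0]+.0095,4),-.045,round(q[1],4),91.2))
plan(*w)
E
```

```text
849 [-1.34956503  0.8053234 ]
(np.float64(0.4738), -0.045, np.float64(0.1591), 91.2) -> [0.0465, -0.005, 0.04] [0.0016, 0.0008, -0.0006]
(np.float64(0.4623), -0.045, np.float64(0.147), 91.2) -> [0.0849, -0.0045, 0.0802] [0.0016, 0.0008, -0.0006]
(np.float64(0.4526), -0.045, np.float64(0.1332), 91.2) -> [0.1173, -0.0041, 0.1262] [0.0016, 0.0008, -0.0006]
(np.float64(0.4452), -0.045, np.float64(0.1182), 91.2) -> [0.1421, -0.0038, 0.1761] [0.0016, 0.0008, -0.0006]
(np.float64(0.44), -0.045, np.float64(0.1022), 91.2) -> [0.1596, -0.0038, 0.2294] [0.0016, 0.0008, -0.0006]
(np.float64(0.4377), -0.045, np.float64(0.0889), 91.2) -> [0.1673, -0.0038, 0.2737] [0.0016, 0.0008, -0.0006]
(np.float64(0.437), -0.045, np.float64(0.08), 91.2) -> [0.1697, -0.0039, 0.3034] [0.0016, 0.0008, -0.0006]
(np.float64(0.4369), -0.045, np.float64(0.0744), 91.2) -> [0.1701, -0.004, 0.322] [0.0016, 0.0008, -0.0006]
t 35.45 pos [ 0.4877 -0.0433  0.1711] rot [ 1.7972e+02  1.4000e-01 -1.7890e+02] q [-52.   -1.3  54.4 110.9   0.8  69.7  93.2] F [ 0.6 -0.7  0.7] grip 0.0009
```

Call:
servo_tool([
  [[0.046,-0.005,0.04,0,0,0,0],[0.085,-0.005,0.08,0,0,0,0],[0.117,-0.004,0.126,0,0,0,0],[0.142,-0.004,0.176,0,0,0,0],[0.16,-0.004,0.23,0,0,0,0],[0.167,-0.004,0.274,0,0,0,0],[0.17,-0.004,0.295,0,0,0,0],[0.17,-0.004,0.31,0,0,0,0],[0.17,-0.004,0.32,0,0,0,0],[0.17,-0.004,0.32,0,0,0,0],[0.17,-0.004,0.32,0,0,0,0]],
])

```text
time_s: 36.37
tool_pos: [0.4385, -0.0456, 0.0769]
tool_rot: [179.9, -0.1, -178.9]
force: [-10.9, -0.6, 29.0]
grip_width: 0.0003
grasp_force: 14.7
```

Call:
servo_tool([
  [[0,0,-0.02,0,0,0,0],[0,0,-0.04,0,0,0,0],[0,0,-0.08,0,0,0,0],[0,0,-0.15,0,0,0,0],[0,0,-0.25,0,0,0,0],[0,0,-0.35,0,0,0,0],[0,0,-0.35,0,0,0,0]],
])

```text
time_s: 36.95
tool_pos: [0.4413, -0.0454, 0.1842]
tool_rot: [179.8, 0.6, -178.9]
force: [0.6, 0.1, -0.2]
grip_width: 0.0008
grasp_force: 0.0
```

```bash
python3 - <<'E'
from h import *
c=cam('top')
P=pts(c);X,Y,Z=P[...,0],P[...,1],P[...,2]
m=(X>.38)&(X<.55)&(Y>-.11)&(Y<.12)&(Z>.05)&(Z<.12); print(m.sum(),np.polyfit(X[m],Z[m],1),np.median(Z[m]))
k=(c['frame'].max(-1)<50); 
f=cv2.cvtColor(c['frame'],cv2.COLOR_RGB2BGR)
cv2.imwrite('pics/p7.png',cv2.resize(f[160:320,190:390],(750,600),interpolation=2))
plan((.6,.05,.4,91))
E
```

```text
3111 [-0.01674648  0.08809821] 0.0802233260274019
(0.6, 0.05, 0.4, 91) -> [-0.5444, 0.3086, -0.7228] [0.0008, 0.0022, 0.0006]
t 37.0 pos [ 0.44   -0.0452  0.1818] rot [ 179.86    0.4  -178.88] q [-51.7 -12.3  49.1 115.9   9.6  72.1  85. ] F [ 0.8 -0.6 -0.5] grip 0.0004
```

View pics/p7.png

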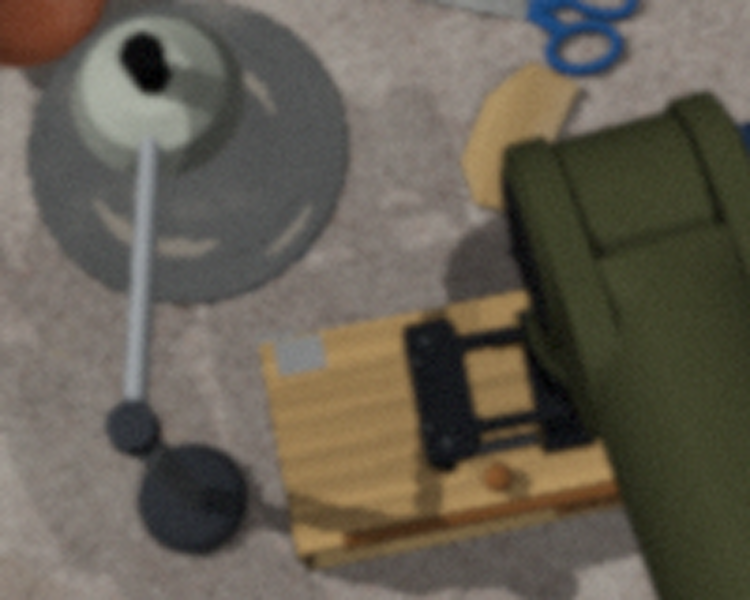

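Call:
servo_tool([
  [[0,0,-0.12,0,0,0,0],[-0.05,0,-0.25,0,0,0,0.2],[-0.15,0.1,-0.38,0,0,0,0.4],[-0.25,0.2,-0.5,0,0,0,0.6],[-0.35,0.3,-0.62,0,0,0,0.6],[-0.45,0.4,-0.725,0,0,0,0.6],[-0.55,0.5,-0.725,0,0,0,0.6],[-0.64,0.6,-0.725,0,0,0,0.6],[-0.68,0.69,-0.725,0,0,0,0.6],[-0.68,0.69,-0.725,0,0,0,0.6],[-0.68,0.69,-0.725,0,0,0,0.6],[-0.68,0.69,-0.725,0,0,0,0.6]],
])

```text
time_s: 38.0
tool_pos: [0.6378, 0.1684, 0.3927]
tool_rot: [-179.8, -0.2, -178.7]
force: [0.5, -0.6, -0.6]
grip_width: 0.0515
grasp_force: 0.0
```

```bash
python3 - <<'E'
from h import *
plan((.6431,.1642,.40,91),(.6431,.1642,.269,91))
E
```

```text
(0.6431, 0.1642, 0.4, 91) -> [-0.0173, -0.0143, -0.0245] [-0.0012, -0.001, 0.0018]
(0.6431, 0.1642, 0.269, 91) -> [-0.0187, -0.0127, 0.4122] [-0.0012, -0.001, 0.0018]
t 38.0 pos [0.6378 0.1684 0.3927] rot [-179.78   -0.19 -178.68] q [-48.8  23.4  48.3  64.6 -17.3  99.1  85.6] F [ 0.5 -0.6 -0.6] grip 0.0515
```

Call:
servo_tool([
  [[0,0,0.05,0,0,0,0.6],[0,0,0.1,0,0,0,0.6],[0,0,0.1,0,0,0,0.6],[0,0,0.1,0,0,0,0.6],[0,0,0.1,0,0,0,0.6]],
])

```text
time_s: 38.42
tool_pos: [0.6369, 0.1649, 0.3668]
tool_rot: [180.0, 0.0, -178.9]
force: [-0.1, 0.0, 0.8]
grip_width: 0.0523
grasp_force: 0.0
```

```bash
python3 - <<'E'
from h import *
plan((.6431,.1642,.269,91))
E
```

```text
(0.6431, 0.1642, 0.269, 91) -> [-0.0202, -0.003, 0.326] [0.0002, 0.0003, 0.0004]
t 38.4167 pos [0.6369 0.1649 0.3668] rot [ 1.7996e+02  5.0000e-02 -1.7892e+02] q [-49.8  22.5  48.4  68.6 -16.8  95.6  85.7] F [-0.1  0.   0.8] grip 0.0523
```

Call:
servo_tool([
  [[-0.02,-0.003,0,0,0,0,0.6],[-0.02,-0.003,0.1,0,0,0,0.6],[-0.02,-0.003,0.2,0,0,0,0.6],[-0.02,-0.003,0.3,0,0,0,0.6],[-0.02,-0.003,0.325,0,0,0,0.6],[-0.02,-0.003,0.325,0,0,0,0.1],[-0.02,-0.003,0.325,0,0,0,0.1],[-0.02,-0.003,0.325,0,0,0,0.1],[-0.02,-0.003,0.325,0,0,0,0.1],[-0.02,-0.003,0.325,0,0,0,0.1],[-0.02,-0.003,0.325,0,0,0,0.1],[-0.02,-0.003,0.325,0,0,0,0.1]],
], grip_force=12)

```text
time_s: 39.42
tool_pos: [0.6441, 0.1644, 0.2699]
tool_rot: [180.0, 0.2, -178.9]
force: [0.6, -1.6, 5.0]
grip_width: 0.0223
grasp_force: 11.6
```

```bash
python3 - <<'E'
from h import *
p=np.array([.4526,.1949]); s=get_obs()['tool_pos'][:2]; r=s-p; a1=np.degrees(np.arctan2(r[1],r[0])); print(np.linalg.norm(r),a1)
w=[]
for d in (-15,-20,-25,-30,-40,-50,-60,-70,-78,-84.2):
    a=np.radians(d); w.append((*(p+.193*np.array([np.cos(a),np.sin(a)])).round(4).tolist(),.269,91))
plan(*w)
E
```

```text
0.19392947964847884 -9.03460118899517
(0.639, 0.1449, 0.269, 91) -> [0.0183, -0.0648, 0.0028] [0.0001, 0.001, 0.0006]
(0.634, 0.1289, 0.269, 91) -> [0.036, -0.1178, 0.0027] [0.0001, 0.001, 0.0006]
(0.6275, 0.1133, 0.269, 91) -> [0.0587, -0.1694, 0.0026] [0.0001, 0.001, 0.0006]
(0.6197, 0.0984, 0.269, 91) -> [0.0856, -0.2186, 0.0025] [0.0001, 0.001, 0.0006]
(0.6004, 0.0708, 0.269, 91) -> [0.1517, -0.3093, 0.0023] [0.0001, 0.001, 0.0006]
(0.5767, 0.0471, 0.269, 91) -> [0.2322, -0.3868, 0.002] [0.0001, 0.001, 0.0006]
(0.5491, 0.0278, 0.269, 91) -> [0.3254, -0.4493, 0.0017] [0.0001, 0.001, 0.0006]
(0.5186, 0.0135, 0.269, 91) -> [0.428, -0.495, 0.0014] [0.0001, 0.001, 0.0006]
(0.4927, 0.0061, 0.269, 91) -> [0.5148, -0.518, 0.0011] [0.0001, 0.001, 0.0006]
(0.4721, 0.0029, 0.269, 91) -> [0.5836, -0.5274, 0.0009] [0.0001, 0.001, 0.0006]
t 39.4167 pos [0.6441 0.1644 0.2699] rot [ 179.99    0.18 -178.9 ] q [-50.7  23.9  47.5  78.3 -17.4  85.1  86.8] F [ 0.6 -1.6  5. ] grip 0.0223
```

Call:
servo_tool([
  [[0.018,-0.065,0,0,0,0,0.1],[0.036,-0.118,0,0,0,0,0.1],[0.059,-0.169,0,0,0,0,0.1],[0.086,-0.219,0,0,0,0,0.1],[0.152,-0.309,0,0,0,0,0.1],[0.232,-0.387,0,0,0,0,0.1],[0.325,-0.449,0,0,0,0,0.1],[0.428,-0.495,0,0,0,0,0.1],[0.515,-0.518,0,0,0,0,0.1],[0.584,-0.527,0,0,0,0,0.1],[0.584,-0.527,0,0,0,0,0.1],[0.584,-0.527,0,0,0,0,0.1]],
])

```text
time_s: 40.42
tool_pos: [0.4692, 0.004, 0.2681]
tool_rot: [179.8, -0.1, -178.8]
force: [-1.8, 2.1, 0.0]
grip_width: 0.0225
grasp_force: 12.0
```

Call:
servo_tool([
  [[0,0,0,0,0,0,0.1],[0,0,0,0,0,0,0.1],[0,0,0,0,0,0,0.1],[0,0,0,0,0,0,0.6],[0,0,0,0,0,0,0.6],[0,0,0,0,0,0,0.6],[0,0,0,0,0,0,0.6],[0,0,0,0,0,0,0.6],[0,0,0,0,0,0,0.6]],
])

```text
time_s: 41.17
tool_pos: [0.4712, 0.003, 0.2683]
tool_rot: [-180.0, 0.0, -178.9]
force: [-0.9, 0.3, -0.1]
grip_width: 0.0504
grasp_force: 0.0
```

Call:
servo_tool([
  [[0,0,-0.06,0,0,0,0.6],[0,0,-0.13,0,0,0,0.6],[0,0,-0.2,0,0,0,0.6],[0,0,-0.3,0,0,0,0.6],[0,0,-0.35,0,0,0,0.6],[0,0,-0.35,0,0,0,0.6],[0,0,-0.35,0,0,0,0.6],[0,0,-0.35,0,0,0,0.6]],
])

```text
time_s: 41.83
tool_pos: [0.4707, 0.0033, 0.3723]
tool_rot: [-180.0, -0.1, -178.9]
force: [-0.2, 0.1, -0.5]
grip_width: 0.0525
grasp_force: 0.0
```

```bash
python3 - <<'E'
from h import *
plan((.47,0,.4,91))
c=cam('scene'); m=(c['frame'].max(-1)<60); m[:190]=0;m[222:]=0;m[:,:325]=0;m[:,355:]=0
v,u=np.nonzero(m); print(len(u),u.mean() if len(u) else 0,v.mean() if len(u) else 0,ray(c,u.mean(),v.mean(),.282))
P=pts(c);X,Y,Z=P[...,0],P[...,1],P[...,2]
k=(X>.39)&(X<.55)&(Y>-.1)&(Y<.12)&(Z>.06)&(Z<.15);print(k.sum(),np.median(Z[k]),np.polyfit(X[k],Z[k],1))
E
```

```text
(0.47, 0, 0.4, 91) -> [0.0026, -0.011, -0.0922] [-0.0001, -0.0004, 0.0007]
t 41.8333 pos [0.4707 0.0033 0.3723] rot [-1.7998e+02 -6.0000e-02 -1.7888e+02] q [-57.4 -10.8  46.6  93.7   7.8  93.8  80.3] F [-0.2  0.1 -0.5] grip 0.0525
120 339.94166666666666 206.08333333333334 [ 4.72610384e-01 -8.74744296e-05  2.82000000e-01]
2906 0.08073362251037836 [-0.01642648  0.08856475]
```

Lamp back over the middle, cover held at 80 mm height, arm clear; handing in.

```bash
python3 -c "
from cell import env
print(env.sign_off())"
```

```text
the job is handed in; nothing more can be done
None
```

The job is handed in with no verdict shown: the square cutter and small ring (the only two out) are in their pockets, the cover is latched shut, and the lamp is back over the rack's middle.

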